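Close the gas dryer's chamber and draw its cover down evenly

TASK

Draw the flat cover out from under the low shelf, set it over the dryer chamber's four wing knobs, lip towards the gauge, and slide it fully home under the still loose knobs. Then tighten the knobs clockwise crosswise (opposite corner next), in at least two rounds: first each about half way, then each to its stop, never one tight or two neighbours done while the others are still loose, so that the cover seats evenly. Let go of everything and leave the bottles, tools and other things alone.

Things in the scene. Friction and masses are not known exactly. Their poses are not given: they have to be found in the camera images.
- seat (a point): Centre of the metal rim (60 mm above the bench) of the fixed open chamber of the gas dryer, a white block 170 (x) by 200 mm (y). x points towards the unit's housing and gauge, z up. Four wing knobs on 8 mm studs at x = +-56, y = +-66 mm. The cover is home when its handle is straight above this point with its lip towards +x: the front studs then stop it in the keyhole slots' ends.
- gasket_top (a point): Centre of the top of the springy rubber gasket round the chamber's opening, 2.5 mm above the rim, reaching about +-47 mm in x and y. The cover rests on it; it yields about 3 N per mm at each corner and is pressed down almost to the rim when the knobs are tight. The loose knobs' collars clear the resting cover by about 2 mm.
- housing_face (a point): Middle of the upper front edge of the dryer's housing, 113 mm from the seat in x, 105 mm above the bench, 200 mm wide. A round gauge on a post stands on the housing, 77 mm behind this edge (the dial from 55 mm behind), up to 225 mm above the bench.
- cover_handle (a point): Centre of the cover's bar handle, 36 mm above its underside: 44 mm long (y), 12 mm thick (x), 12 mm high. x points to the lip. The loose cover is a 6 mm aluminium plate, 188 mm wide (y), x = -72 to +65 mm about the handle, 0.3 to 0.6 kg; a 44 mm wide tongue reaches to x = +110. It starts flat on the bench under the low shelf, the handle out of reach until it is drawn out by the lip.
- cover_lip (a point): Centre of the upright lip at the end of the cover's tongue: 44 mm wide (cover's y), 10 mm thick (x), 30 mm high above the plate, top 36 mm above the underside; this point is 22 mm above the underside, 105 mm from the handle in x. It sticks out of the shelf at the start. With the cover on the chamber the housing leaves no room to grip here.
- cover_under (a point): Centre of the cover's underside, 36 mm straight below the handle's centre, same axes.
- cover_keyhole (a point): Centre of the left keyhole: a 38 mm square opening at x = -28, y = +66 mm of the cover (another at y = -66), which leads in -x into a 14 mm wide slot ending at x = -60. The cover goes down over the knobs while it is 28 mm short of home (towards the chamber's -x, 5 mm play all round), then slides 28 mm in +x, under the knobs' collars, until it stops.
- cover_slot (a point): Closed end of the left rear slot, 14 mm wide at y = +66 mm (another at y = -66), from x = 48 mm open to the plate's edge at x = 65 mm; the rear knobs' studs enter it as the cover slides home.
- riser_front (a point): Middle of the front upper edge of the fixed low shelf (board 200 mm deep, 235 mm wide, underside 56 mm, top 68 mm up, on side walls); x points inwards, away from its open front. The cover lies below it, the handle about 30 mm behind this edge, the lip about 75 mm in front; draw it out by some 120 mm before lifting. Nothing stands on the first 100 mm of its top.
- knob_fl_grip (a point): Centre of the black wing of the knob at x = -56, y = +66 mm of the seat. Wing 28 mm long (x axis here), 10 thick (y), 13 mm up and down from here, over a 24 mm collar. Clockwise from above tightens on a steep thread: sinks 5 mm per rad (follow it down), 0.1 to 0.25 N m, to a solid stop 0.85 to 1.0 rad from its start (each differs), where this point is 23.6 mm above the rim. Diagonal partner: knob_br.
- knob_fr_grip (a point): Centre of the black wing of the knob at x = -56, y = -66 mm of the seat. Wing 28 mm long (x axis here), 10 thick (y), 13 mm up and down from here, over a 24 mm collar. Clockwise from above tightens on a steep thread: sinks 5 mm per rad (follow it down), 0.1 to 0.25 N m, to a solid stop 0.85 to 1.0 rad from its start (each differs), where this point is 23.6 mm above the rim. Diagonal partner: knob_bl.
- knob_bl_grip (a point): Centre of the black wing of the knob at x = +56, y = +66 mm of the seat. Wing 28 mm long (x axis here), 10 thick (y), 13 mm up and down from here, over a 24 mm collar. Clockwise from above tightens on a steep thread: sinks 5 mm per rad (follow it down), 0.1 to 0.25 N m, to a solid stop 0.85 to 1.0 rad from its start (each differs), where this point is 23.6 mm above the rim. Diagonal partner: knob_fr.
- knob_br_grip (a point): Centre of the black wing of the knob at x = +56, y = -66 mm of the seat. Wing 28 mm long (x axis here), 10 thick (y), 13 mm up and down from here, over a 24 mm collar. Clockwise from above tightens on a steep thread: sinks 5 mm per rad (follow it down), 0.1 to 0.25 N m, to a solid stop 0.85 to 1.0 rad from its start (each differs), where this point is 23.6 mm above the rim. Diagonal partner: knob_fl.
- reagent: Bystander: amber bottle, 54 mm across, 110 mm tall, standing on the low shelf; origin at its underside. Leave it alone.
- jar: Bystander: white jar, 50 mm across, 60 mm tall, on the low shelf; origin at its underside. Leave it alone.
- beaker: Bystander: glass beaker, 64 mm across, 75 mm tall; origin at its underside. Leave it alone.
- spanner: Bystander: open-ended wrench, 150 mm, lying on the bench; origin at its underside. Leave it alone.
- driver: Bystander: screwdriver, 170 mm, lying on the bench; origin at its underside. Leave it alone.
- vial_tray: Bystander: white divided tray 120 x 90 x 35 mm; origin at its underside. Leave it alone.
- sample_can: Bystander: small aluminium can, 40 mm across, 70 mm tall; origin at its underside. Leave it alone.
- solvent: Bystander: green bottle, 70 mm across, 150 mm tall; origin at its underside. Leave it alone.

How it is judged (in metres and radians):
On the way, in this order (a step that is already met when the one before it is completed fails the run):
1. the cover lies home on the gasket under four knobs that are all still loose (x of cover_handle in the frame of seat between -0.003 and 0.003 m and y of cover_handle in the frame of seat between -0.004 and 0.004 m and x of cover_lip in the frame of seat above 0.09 m and angle between the x axis of cover_handle and the x axis of seat, either way round below 0.06 rad and z of cover_under in the frame of seat below 0.0045 m and z of each of knob_fl_grip, knob_fr_grip, knob_bl_grip, knob_br_grip in the frame of seat above 0.02745 m), for 0.2 s.
2. first round done: every knob has been turned down by part of its travel (z of each of knob_fl_grip, knob_fr_grip, knob_bl_grip, knob_br_grip in the frame of seat below 0.0273 m), for 0.1 s.
At the end, for the whole second after the job is handed in: the cover is home on the chamber (handle within 3 mm along x and 4 mm along y of the seat's centre, lip towards the housing, within 0.06 rad), pressed down to within 1.6 mm of the rim and level within 0.02 rad, all four knobs within 0.8 mm (0.16 rad) of their stops, at rest (x of cover_handle in the frame of seat between -0.003 and 0.003 m and y of cover_handle in the frame of seat between -0.004 and 0.004 m and x of cover_lip in the frame of seat above 0.09 m and angle between the x axis of cover_handle and the x axis of seat, either way round below 0.06 rad and z of each of knob_fl_grip, knob_fr_grip, knob_bl_grip, knob_br_grip in the frame of seat below 0.0244 m and z of cover_under in the frame of seat below 0.0016 m and angle between the z axis of cover_handle and the z axis of seat, either way round below 0.02 rad and linear speed of cover below 0.02 m/s); the robot touches nothing.
It fails at once if a knob was tightened (within 1.0 mm, 0.2 rad, of its stop) while another was still loose (more than 3.7 mm, 0.74 rad, from its stop) (z of any of knob_fl_grip, knob_fr_grip, knob_bl_grip, knob_br_grip in the frame of seat below 0.0246 m and z of any of knob_fl_grip, knob_fr_grip, knob_bl_grip, knob_br_grip in the frame of seat above 0.0273 m).
It fails at once if first round not crosswise: two neighbouring knobs were turned down (below 3.4 mm from the stop) while both others were still loose (above 3.7 mm) ((z of each of knob_fl_grip, knob_fr_grip in the frame of seat below 0.027 m and z of each of knob_bl_grip, knob_br_grip in the frame of seat above 0.0273 m) or (z of each of knob_fl_grip, knob_bl_grip in the frame of seat below 0.027 m and z of each of knob_fr_grip, knob_br_grip in the frame of seat above 0.0273 m) or (z of each of knob_br_grip, knob_fr_grip in the frame of seat below 0.027 m and z of each of knob_fl_grip, knob_bl_grip in the frame of seat above 0.0273 m) or (z of each of knob_br_grip, knob_bl_grip in the frame of seat below 0.027 m and z of each of knob_fl_grip, knob_fr_grip in the frame of seat above 0.0273 m)).
It fails at once if last round not crosswise: two neighbouring knobs were tight (within 1.0 mm of the stop) while both others were not (above 1.3 mm) ((z of each of knob_fl_grip, knob_fr_grip in the frame of seat below 0.0246 m and z of each of knob_bl_grip, knob_br_grip in the frame of seat above 0.0249 m) or (z of each of knob_fl_grip, knob_bl_grip in the frame of seat below 0.0246 m and z of each of knob_fr_grip, knob_br_grip in the frame of seat above 0.0249 m) or (z of each of knob_br_grip, knob_fr_grip in the frame of seat below 0.0246 m and z of each of knob_fl_grip, knob_bl_grip in the frame of seat above 0.0249 m) or (z of each of knob_br_grip, knob_bl_grip in the frame of seat below 0.0246 m and z of each of knob_fl_grip, knob_fr_grip in the frame of seat above 0.0249 m)).
It fails at once if a bystander was moved more than 30 mm or knocked over (distance of any of reagent, jar, beaker, spanner, driver, vial_tray, sample_can, solvent from where it was at the start of the episode above 0.03 m or angle between any of reagent, jar, beaker, spanner, driver, vial_tray, sample_can, solvent's own z axis and vertical above 0.5 rad).
It also fails if it takes over 72 s, if anything falls off the work surface, if the arm or the gripper's body presses on something with over 40 N, if the wrist force passes 120 N, or if a joint passes its speed limit or range.

ROBOT

A 6-joint arm with a two-finger parallel gripper is mounted at the origin on the work surface. World frame = base frame: x ahead of the robot, y to its left, z up, the work surface at z = 0. Lengths are in mm, angles in rad, forces in N, time in s.
With the tool pointing down it reaches from about 350 to 775 mm from the base axis. Payload 7.3 kg.
Tool frame: the origin (TCP) lies on the centre line of the jaws, within the pads' length; the fingertips stand 17 mm ahead of it and the grasp point (between the pads) lies 2 mm behind it (arm.nose_length is the distance from the TCP to the fingertips, in mm); z points along the fingers, y is the direction in which the jaws open and shut (so a half turn about z gives the same grasp; the last joint's range is limited). The gripper opens to 92 mm and grips with 3 to 60 N. Pads are 19 mm wide; open, the fingers measure 130 mm over their backs; the gripper's body (75 mm by 190 mm) begins 47 mm behind the grasp point.
Start: joints at [0.961, 0.342, 1.524, -0, 1.275, -0.146], TCP at [234.849, 469.566, 214.341] pointing down, gripper open.
Joint ranges: [-2.53, 2.53], [-0.77, 2.02], [0.04, 2.7], [-1, 4.14], [0.28, 2.66], [-3.11, 3.11]. Speed limits (rad/s): [2.57, 2.57, 3.14, 3.14, 3.14, 3.14].

INTERFACE

Orientations are given as a unit quaternion [x, y, z, w].
In Python, from bench import arm, get_image, trace gives the robot as it stands.
- The arm moves only by the tool play_rows, never from a script. Its argument "plan" is a list of rows, each an object with "xyz": the shift along the world's x, y, z in mm, a list of three; "twist": the turn about the world's z in units of 5 degrees (1.0 is 5 degrees); "claw": the closure, from 0 (fully open) to 1 (shut). In form: [{"xyz": [dx, dy, dz], "twist": twist, "claw": claw}, ...]. A call has 1 to 8 rows; each row is the pose to reach, as a shift and turn from the pose measured when the call began; what a row does not reach only later rows make up. A row lasts 1/12 s, in which the tool goes at most 41.7 mm and 7.16 degrees, less where a joint would pass 70% of its speed; a pose out of reach is approached as far as the arm can. A call with a gripper value outside its range is refused whole. The fingers move at their own pace and stop on an object; the grip force is fixed at half the most. Time passes only in rows, so rows that repeat a pose let the fingers close. It gives the time, the measured TCP pose, the force and the opening at its end, in the units of the state.
- arm.observe(): the state, without advancing time (a new reading comes with each control period).
- get_image(name): name is "scene" or "top" or "wrist"; returns a dict with "pixels" (400x640x3 uint8, red, green, blue), "depth" (400x640 float32, mm along the optical axis (not along the pixel's ray), 0 where there is no reading), "fx", "fy", "cx", "cy" (pixels), "k1" (the pictures are not rectified: a ray, as slopes to the right and down, at radius r is drawn at 1 + k1 r^2 times it, then the intrinsics apply), "eye" and "attitude" of the camera in the world; the wrist camera has in their place "tool_from_camera" (4x4, takes a point from camera to tool coordinates, whose origin is the TCP and whose axes are the flange's). Camera axes: x right, y up, looking along -z (the intrinsics and any distortion apply to the point x, -y, -z); pixel columns grow to the right and rows downward; lengths in mm; the calibration is good to about 2 mm. A picture is of the moment at which its call begins: read the wrist's pose just before it.
- arm.sign_off(): hands the job in, once; it reports no verdict.
Trained networks look in the newest picture that a camera, given by its name, has taken for a name from the list of things; names that differ only in an ending like _2 or _b are one class to them, and where a whole thing is asked for, a point or a joint stands for the part that bears it (a point fixed in the world has none). Each returns a list of dicts, best first, with "conf" (0 to 1); they miss things now and then, are a little off and sometimes report something else, mostly with a low value. They report only what shows in the picture. A call takes as long as a camera call.
- trace(camera, label): "region" (400x640 bool, what is visible of it) and "bbox" ([left, top, right, bottom] in pixels, round what is visible of it).
The state is a dict: "t": time; "joint_pos": joint angles; "joint_velocities": joint speeds; "tau": joint torques, N m; "ee_pos": TCP position; "tool_rot": TCP orientation; "wrist_force": force on the tool from outside, world axes, zero at the start; "wrist_torque": the same for the moment, N m; "opening": opening from 0.0 (shut) to 1.0 (fully open).
Only numpy, scipy, OpenCV 4.12 (cv2) and the standard library are available. Lean on these libraries where they do the work, as an engineer would, in place of code of your own. Each camera call takes 0.05 s, during which the arm holds its last target. There are 200 camera calls.

## Working session

There is one attempt and no reset: what is moved stays moved. The work goes in short steps, Python scripts to look and compute and a tool call to move; the robot and the scene stay as the last step left them, time stands still between calls to the robot, and variables do not carry over. Pictures are saved under pics/ and viewed, about 8 in all and at most 12, crops included, and the job is handed in when it is done.

Besides the shell and the picture viewer there is one more tool, called after "Emit:" as name(argument=value, ...), one argument or row to a line, values as JSON. play_rows: Moves the arm, as the interface text tells. Its arguments: {"type":"object","properties":{"plan":{"type":"array","items":{"type":"object","properties":{"xyz":{"type":"array","items":{"type":"number"}},"twist":{"type":"number"},"claw":{"type":"number"}}}}},"required":["plan"]}

```bash
ls; mkdir -p pics
cat > h.py <<'E'
import numpy as np, cv2
from scipy.spatial.transform import Rotation as R
from bench import arm, get_image, trace
def campose(im,obs=None):
    if "eye" in im:
        a=np.array(im["attitude"],float)
        M=R.from_quat(a).as_matrix() if a.size==4 else a.reshape(3,3)
        return M,np.array(im["eye"],float)
    T=np.array(im["tool_from_camera"]); Rt=R.from_quat(obs["tool_rot"]).as_matrix()
    return Rt@T[:3,:3], Rt@T[:3,3]+np.array(obs["ee_pos"])
def undist(im,uv):
    uv=np.atleast_2d(np.array(uv,float)); K=np.array([[im["fx"],0,im["cx"]],[0,im["fy"],im["cy"]],[0,0,1]])
    return cv2.undistortPoints(uv.reshape(-1,1,2),K,np.array([im["k1"],0,0,0.])).reshape(-1,2)
def rays(im,uv,obs=None):
    M,e=campose(im,obs); n=undist(im,uv)
    return e,np.c_[n[:,0],-n[:,1],-np.ones(len(n))]@M.T
def onz(im,uv,z,obs=None):
    e,d=rays(im,uv,obs); return e+d*((z-e[2])/d[:,2])[:,None]
def cloud(im,mask=None,obs=None):
    d=im["depth"]; m=d>0
    if mask is not None: m&=mask
    v,u=np.nonzero(m); e,r=rays(im,np.c_[u,v],obs); return e+r*d[v,u][:,None],np.c_[u,v]
def save(im,name): cv2.imwrite("pics/"+name,cv2.cvtColor(im["pixels"],cv2.COLOR_RGB2BGR))
E
python3 - <<'E'
from h import *
o=arm.observe(); print(o)
for c in ("scene","top","wrist"):
    im=get_image(c); save(im,c+"0.png"); print(c,im["fx"],im["k1"],im.get("eye"),im.get("attitude"),im.get("tool_from_camera"))
E
```

```text
pics
{'t': 0.0, 'joint_pos': array([ 9.61004255e-01,  3.42727972e-01,  1.52502772e+00,  1.23084448e-05,
        1.27539926e+00, -1.46014882e-01]), 'joint_velocities': array([ 1.28753730e-04, -1.22620980e-03, -5.31182901e-04, -3.59124916e-04,
        6.46973300e-04, -6.49560289e-05]), 'tau': array([ 1.35168789e-04, -4.31250679e+01, -2.44216722e+01,  7.17248255e-02,
        5.59438672e-02, -1.07883723e-04]), 'ee_pos': array([234.58185343, 469.19465505, 213.63852312]), 'tool_rot': array([ 2.29817655e-01,  9.73233392e-01, -7.23857365e-04, -2.93692750e-04]), 'wrist_force': array([0.10457823, 0.07394741, 0.03463289]), 'wrist_torque': array([ 0.01246702, -0.00704348,  0.005989  ]), 'opening': 0.9981778334090718}
scene 408.6104497660231 -0.08792882356188567 [ 966.35840611 -331.76824232 1015.39553751] [0.22973251 0.11756675 0.42771926 0.86628937] None
top 468.3928798004102 -0.10472555545616531 [ 439.19354013  -37.09243213 1345.56427627] [ 0.02299916 -0.02621457 -0.69819717  0.71505563] None
wrist 291.37410581314106 0.018748199618819857 None None [[-7.66739317e-04  9.69152118e-01  2.46462136e-01  6.50069343e+01]
 [ 9.99999434e-01  5.61173616e-04  9.04302333e-04 -1.21874107e+00]
 [ 7.38098473e-04  2.46462690e-01 -9.69151999e-01 -1.69419639e+02]
 [ 0.00000000e+00  0.00000000e+00  0.00000000e+00  1.00000000e+00]]
```

View pics/scene0.png

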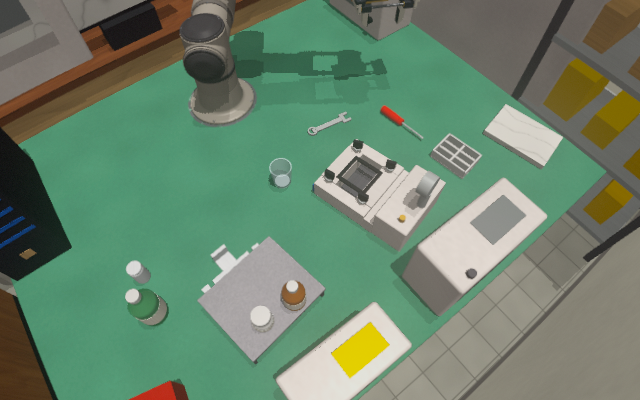

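View pics/top0.png

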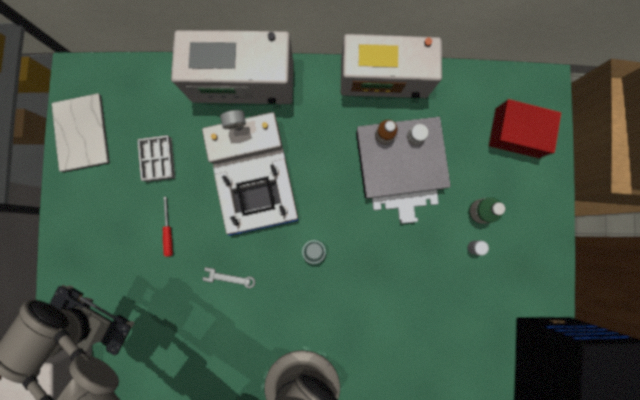

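The scene view shows the dryer around (375,190), the low shelf at (262,298) and the lip at (218,255). In the top view the dryer is at (255,190), the shelf at (403,160) and the lip at (408,213). Next I'll measure.

```bash
cat > m.py <<'E'
from h import *
for c in ("top","scene"):
    im=get_image(c)
    for l in ["knob_fl_grip","cover_lip","cover_handle","riser_front","housing_face","seat","beaker","spanner","driver","vial_tray","sample_can","solvent","reagent","jar"]:
        for t in trace(c,l)[:4]:
            if t["conf"]<.3: continue
            m=t["region"]; p,_=cloud(im,m)
            if len(p)==0: print(c,l,t["conf"],t["bbox"],"nodepth"); continue
            print(c,l,round(t["conf"],2),t["bbox"],len(p),"med",np.median(p,0).round(0),"lo",np.percentile(p,2,0).round(0),"hi",np.percentile(p,98,0).round(0))
E
python3 m.py
```

```text
top knob_fl_grip 0.57 [229.9, 217.2, 240.4, 222.7] 55 med [469. 190.  99.] lo [458. 182.  71.] hi [477. 201. 104.]
top cover_lip 0.86 [370.8, 188.9, 441.6, 224.6] 1055 med [ 538. -285.    6.] lo [ 482. -370.    0.] hi [ 568. -196.   37.]
top cover_handle 0.89 [371.8, 186.6, 439.9, 225.4] 1147 med [ 538. -286.    6.] lo [ 482. -371.   -1.] hi [ 569. -196.   64.]
top riser_front 0.65 [355.4, 116.4, 447.4, 198.5] 5598 med [ 645. -264.   67.] lo [ 555. -383.    7.] hi [ 760. -147.   74.]
top housing_face 0.76 [203.0, 111.3, 299.2, 236.4] 8204 med [603. 159.  62.] lo [452.  48.   7.] hi [738. 262. 219.]
top housing_face 0.66 [375.3, 117.8, 398.6, 142.0] 412 med [ 707. -206.  142.] lo [ 691. -234.   70.] hi [ 736. -185.  179.]
top spanner 0.57 [204.0, 267.7, 254.8, 288.2] 391 med [304. 216.   7.] lo [284. 149.  -2.] hi [327. 283.  13.]
top driver 0.88 [162.5, 199.6, 174.0, 257.7] 265 med [406. 394.  23.] lo [367. 382.  11.] hi [522. 408.  30.]
top vial_tray 0.76 [135.8, 137.2, 176.6, 176.7] 1448 med [642. 443.  17.] lo [584. 389.  -0.] hi [703. 487.  38.]
top sample_can 0.82 [463.4, 240.1,
[... 2464 characters left out ...]
ple_can 0.66 [386.5, 156.9, 394.7, 168.8] 81 med [581. 213.  92.] lo [569. 206.  74.] hi [590. 223. 103.]
scene solvent 0.69 [125.2, 259.0, 149.0, 286.9] 371 med [ 420. -487.   60.] lo [ 351. -508.   -2.] hi [ 430. -470.   72.]
scene solvent 0.62 [126.1, 291.1, 165.9, 328.4] 1158 med [ 533. -499.   98.] lo [ 501. -534.   10.] hi [ 550. -472.  151.]
scene reagent 0.61 [279.8, 281.9, 307.0, 307.1] 584 med [ 728. -219.  143.] lo [ 700. -240.   76.] hi [ 744. -191.  179.]
scene jar 0.56 [250.0, 303.8, 273.2, 333.8] 469 med [ 723. -301.  126.] lo [ 697. -322.   78.] hi [ 740. -279.  130.]
scene jar 0.39 [316.3, 138.5, 442.8, 248.6] 7987 med [619. 138.  61.] lo [466.  33.   7.] hi [755. 256. 219.]
```

```bash
cat > m2.py <<'E'
from h import *
P={}
for c in ("top","scene"):
    im=get_image(c); p,uv=cloud(im); P[c]=p
    def sel(x0,x1,y0,y1,z0,z1): return p[(p[:,0]>x0)&(p[:,0]<x1)&(p[:,1]>y0)&(p[:,1]<y1)&(p[:,2]>z0)&(p[:,2]<z1)]
    print(c)
    for n,b in dict(fl=(440,500,160,220),fr=(470,530,40,90),bl=(550,610,190,240),br=(575,640,60,115)).items():
        q=sel(*b,95,115); 
        if len(q): r=cv2.minAreaRect(q[:,:2].astype(np.float32)); print(n,len(q),np.array(r[0]).round(1),np.array(r[1]).round(1),round(r[2],1),np.median(q,0).round(1))
    q=sel(450,560,-340,-240,28,45); r=cv2.minAreaRect(q[:,:2].astype(np.float32)); print("lip",len(q),r,np.median(q,0).round(1))
    q=sel(500,800,-420,-120,60,74); r=cv2.minAreaRect(q[:,:2].astype(np.float32)); print("shelf",len(q),r,np.median(q,0).round(1))
    q=sel(440,680,20,260,55,64); r=cv2.minAreaRect(q[:,:2].astype(np.float32)); print("rim",len(q),r,np.median(q[:,2]).round(1))
    q=sel(560,780,20,260,100,109); r=cv2.minAreaRect(q[:,:2].astype(np.float32)); print("housing",len(q),r,np.median(q[:,2]).round(1))
    q=sel(430,580,-390,-180,3,10); 
    r=cv2.minAreaRect(q[:,:2].astype(np.float32)); print("plate",len(q),r,np.median(q,0).round(1))
E
python3 m2.py
```

```text
top
fl 44 [468.3 192.6] [27.9 10.5] 35.6 [468.6 192.4  99.8]
fr 38 [500.1  63.8] [26.7  9.5] 20.1 [501.1  62.9 100.2]
bl 41 [576.9 219.4] [26.9 10.2] 32.9 [577.7 218.9 101.4]
br 42 [608.1  90.5] [28.5  9.9] 21.8 [607.9  90.2 100.8]
lip 54 ((482.4330749511719, -288.8653564453125), (9.738287925720215, 40.15486526489258), 6.936877250671387) [ 482.3 -290.5   35.3]
shelf 5237 ((657.6072998046875, -266.501708984375), (201.11090087890625, 236.2659912109375), 8.475064277648926) [ 644.3 -265.4   67.5]
rim 2857 ((552.9392700195312, 145.4331512451172), (199.933837890625, 201.35459899902344), 13.804469108581543) 59.9
housing 1932 ((660.348876953125, 167.57638549804688), (165.49049377441406, 192.71949768066406), 13.15709400177002) 104.7
plate 1037 ((503.5648193359375, -284.2342224121094), (144.7210693359375, 209.72203063964844), 1.1393905878067017) [ 531.2 -285.2    5.3]
scene
fl 38 [469.5 189.3] [27.2 12.9] 28.6 [469.3 188.6  99.8]
fr 40 [501.3  61.2] [26.2 10.2] 21.4 [502.1  60.3 100.4]
bl 38 [578.3 217.4] [26.5 12.6] 32.9 [579.1 216.   99.3]
br 44 [609.8  87.7] [27.8 11. ] 24.1 [610.4  86.9 100. ]
lip 76 ((484.3619079589844, -290.6923522949219), (12.652961730957031, 42.55817413330078), 6.993210792541504) [ 485.6 -290.2   34.6]
shelf 6994 ((658.3258666992188, -268.4617004394531), (201.4786376953125, 235.33592224121094), 8.720077514648438) [ 651.5 -276.3   67.5]
rim 2500 ((554.6671752929688, 143.00624084472656), (203.93360900878906, 203.37203979492188), 14.455482482910156) 59.6
housing 1847 ((662.6392211914062, 166.77359008789062), (165.0296630859375, 196.35569763183594), 13.815790176391602) 104.3
plate 480 ((477.89984130859375, -288.7225341796875), (114.55875396728516, 202.02220153808594), 8.010309219360352) [ 518.6 -295.2    5.7]
```

Checks: the knob spacing comes out at 112 by 132 mm. The knob tops are at about 100, the rim at 60, the lip top at 35 and the shelf at 67.5, all as stated. That puts the seat near (539,140) with a yaw of about 14°, and the lip near (483,-290) with its axis at about 8°. The cover's x axis points at the robot, so it must be turned +186°, which means gripping with tool y at -172°.

Emit:
play_rows(
  plan=[
    {"xyz": [10, -32, 0], "twist": -1.4, "claw": 0.4},
    {"xyz": [20, -63, 0], "twist": -2.8, "claw": 0.4},
    {"xyz": [31, -95, 0], "twist": -4.2, "claw": 0.4},
    {"xyz": [41, -126, 0], "twist": -5.6, "claw": 0.4},
    {"xyz": [52, -158, 0], "twist": -7, "claw": 0.4},
    {"xyz": [62, -190, 0], "twist": -8.4, "claw": 0.4},
    {"xyz": [72, -221, 0], "twist": -9.8, "claw": 0.4},
    {"xyz": [83, -253, 0], "twist": -11.2, "claw": 0.4},
  ],
)

```text
t: 2.42
ee_pos: [317.9, 215.2, 214.6]
tool_rot: [0.662, 0.75, 0.0, 0.0]
wrist_force: [1.3, 0.5, -0.7]
opening: 0.603
```

Emit:
play_rows(
  plan=[
    {"xyz": [10, -32, 0], "twist": -1.4, "claw": 0.4},
    {"xyz": [20, -63, 0], "twist": -2.8, "claw": 0.4},
    {"xyz": [31, -95, 0], "twist": -4.2, "claw": 0.4},
    {"xyz": [41, -126, 0], "twist": -5.6, "claw": 0.4},
    {"xyz": [52, -158, 0], "twist": -7, "claw": 0.4},
    {"xyz": [62, -190, 0], "twist": -8.4, "claw": 0.4},
    {"xyz": [72, -221, 0], "twist": -9.8, "claw": 0.4},
    {"xyz": [83, -253, 0], "twist": -11.2, "claw": 0.4},
  ],
)

```text
t: 3.08
ee_pos: [401.0, -39.5, 214.8]
tool_rot: [0.937, 0.348, 0.0, 0.0]
wrist_force: [0.5, 0.6, -0.9]
opening: 0.6
```

Emit:
play_rows(
  plan=[
    {"xyz": [10, -32, 0], "twist": -1.4, "claw": 0.4},
    {"xyz": [20, -63, 0], "twist": -2.8, "claw": 0.4},
    {"xyz": [31, -95, 0], "twist": -4.2, "claw": 0.4},
    {"xyz": [41, -126, 0], "twist": -5.6, "claw": 0.4},
    {"xyz": [52, -158, 0], "twist": -7, "claw": 0.4},
    {"xyz": [62, -190, 0], "twist": -8.4, "claw": 0.4},
    {"xyz": [72, -221, 0], "twist": -9.8, "claw": 0.4},
    {"xyz": [83, -253, 0], "twist": -11.2, "claw": 0.4},
  ],
)

```text
t: 3.75
ee_pos: [484.1, -294.0, 214.7]
tool_rot: [0.991, -0.136, 0.0, 0.0]
wrist_force: [0.6, -0.2, -0.4]
opening: 0.597
```

Emit:
play_rows(
  plan=[
    {"xyz": [0, 0, -10], "twist": -1.4, "claw": 0.4},
    {"xyz": [0, 1, -20], "twist": -2.8, "claw": 0.4},
    {"xyz": [0, 2, -30], "twist": -4.2, "claw": 0.4},
    {"xyz": [0, 3, -40], "twist": -5.6, "claw": 0.4},
    {"xyz": [0, 4, -50], "twist": -7, "claw": 0.4},
    {"xyz": [0, 4, -60], "twist": -8.4, "claw": 0.4},
    {"xyz": [0, 4, -65], "twist": -9.8, "claw": 0.4},
    {"xyz": [0, 4, -70], "twist": -11.2, "claw": 0.4},
  ],
)

```text
t: 4.42
ee_pos: [484.0, -289.9, 144.1]
tool_rot: [0.809, -0.588, -0.0, 0.001]
wrist_force: [-0.3, 0.7, 0.5]
opening: 0.599
```

Emit:
play_rows(
  plan=[
    {"xyz": [0, 0, -10], "twist": -1.1, "claw": 0.4},
    {"xyz": [0, 0, -20], "twist": -2.1, "claw": 0.4},
    {"xyz": [0, 0, -20], "twist": -2.1, "claw": 0.4},
  ],
)

```text
t: 4.67
ee_pos: [483.0, -289.2, 122.2]
tool_rot: [0.751, -0.66, -0.002, 0.001]
wrist_force: [-0.7, 0.6, -0.1]
opening: 0.599
```

```bash
cat > w.py <<'E'
from h import *
import sys
def psi(o):
    M=R.from_quat(o["tool_rot"]).as_matrix(); return np.degrees(np.arctan2(M[1,1],M[0,1]))
if __name__=="__main__":
    o=arm.observe(); im=get_image("wrist"); save(im,sys.argv[1])
    p,uv=cloud(im,None,o); z0,z1=map(float,sys.argv[2:4]); rad=float(sys.argv[4]); c=o["ee_pos"][:2]
    if len(sys.argv)>6: c=np.array([float(sys.argv[5]),float(sys.argv[6])])
    q=p[(p[:,2]>z0)&(p[:,2]<z1)&(np.hypot(*(p[:,:2]-c).T)<rad)]
    print("t",o["t"],"ee",o["ee_pos"].round(1),"psi",round(psi(o),2),"open",o["opening"])
    if len(q): print(len(q),"rect",cv2.minAreaRect(q[:,:2].astype(np.float32)),"med",np.median(q,0).round(1),"zhi",np.percentile(q[:,2],[5,95]).round(1))
E
python3 w.py lip.png 28 45 60
```

```text
t 4.6667 ee [ 483.  -289.2  122.2] psi -172.64 open 0.5990508848586138
550 rect ((483.5968933105469, -292.1772155761719), (9.929191589355469, 44.79427719116211), 6.93435001373291) med [ 484.  -293.8   35. ] zhi [33.8 36.2]
```

Wrist view: the lip centre is at (483.6,-292), 9.9 by 44.8 mm, top at 35-36. That agrees with the fixed cameras.

Emit:
play_rows(
  plan=[
    {"xyz": [0.6, -2.5, -30], "twist": 0, "claw": 0.4},
    {"xyz": [0.6, -2.5, -60], "twist": 0, "claw": 0.4},
    {"xyz": [0.6, -2.5, -80], "twist": 0, "claw": 0.4},
    {"xyz": [0.6, -2.5, -94], "twist": 0, "claw": 0.4},
    {"xyz": [0.6, -2.5, -94], "twist": 0, "claw": 1},
    {"xyz": [0.6, -2.5, -94], "twist": 0, "claw": 1},
    {"xyz": [0.6, -2.5, -94], "twist": 0, "claw": 1},
    {"xyz": [0.6, -2.5, -94], "twist": 0, "claw": 1},
  ],
)

```text
t: 5.38
ee_pos: [485.0, -292.7, 30.8]
tool_rot: [0.753, -0.658, -0.0, 0.0]
wrist_force: [-0.3, -0.1, 0.1]
opening: 0.354
```

Emit:
play_rows(
  plan=[
    {"xyz": [0, 0, 0], "twist": 0, "claw": 1},
    {"xyz": [0, 0, 0], "twist": 0, "claw": 1},
  ],
)

```text
t: 5.55
ee_pos: [485.7, -293.3, 32.1]
tool_rot: [0.753, -0.658, 0.001, 0.0]
wrist_force: [-0.2, 0.2, -0.5]
opening: 0.214
```

Emit:
play_rows(
  plan=[
    {"xyz": [-1, 0.5, -3], "twist": 0, "claw": 1},
    {"xyz": [-1, 0.5, -3], "twist": 0, "claw": 1},
    {"xyz": [-1, 0.5, -3], "twist": 0, "claw": 1},
  ],
)

```text
t: 5.8
ee_pos: [484.6, -292.7, 29.1]
tool_rot: [0.753, -0.658, 0.001, 0.0]
wrist_force: [-0.5, 0.2, -0.9]
opening: 0.021
```

```bash
python3 w.py grip.png 28 45 60; python3 -c "
from h import *
print(arm.observe())"
```

```text
t 5.8 ee [ 484.6 -292.7   29.1] psi -172.29 open 0.02077628480178893
503 rect ((485.6240539550781, -301.0477600097656), (11.559341430664062, 26.727624893188477), 7.540602207183838) med [ 485.6 -307.    35.2] zhi [31.6 44. ]
{'t': 5.85, 'joint_pos': array([-6.78167766e-01,  6.21067441e-01,  1.63017984e+00, -1.21391101e-03,
        8.88381992e-01,  2.32971554e+00]), 'joint_velocities': array([ 0.00084016,  0.00198002, -0.00095009,  0.00128668, -0.00036679,
        0.00213083]), 'tau': array([ 3.86944012e-03, -5.11530948e+01, -1.86846042e+01, -2.63947266e-02,
       -9.55135748e-02, -1.93153974e-03]), 'ee_pos': array([ 484.60903744, -292.70874806,   29.12401252]), 'tool_rot': array([ 7.53016511e-01, -6.58000721e-01,  9.99919790e-04,  4.31394827e-04]), 'wrist_force': array([ 0.25254538, -1.02979415,  0.28562637]), 'wrist_torque': array([0.14258726, 0.12593147, 0.01488539]), 'opening': 0.00833972636962806}
```

View pics/grip.png

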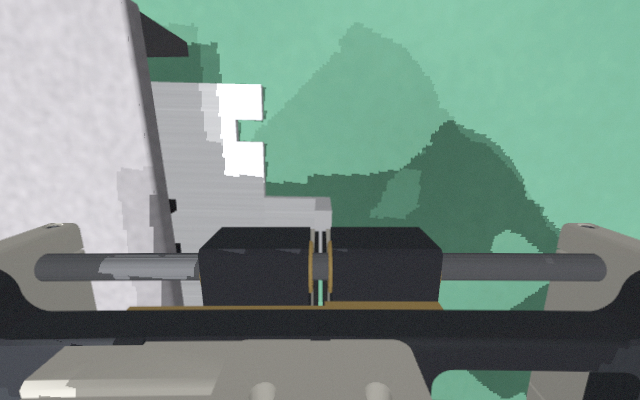

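The picture shows the pads at columns 310 and 331, either side of the lip at about (324,215), although the opening reads nearly shut. I'll test with a gentle pull.

Emit:
play_rows(
  plan=[
    {"xyz": [-5, -0.6, 0], "twist": 0, "claw": 1},
    {"xyz": [-10, -1.2, 0], "twist": 0, "claw": 1},
    {"xyz": [-20, -2.5, 0], "twist": 0, "claw": 1},
    {"xyz": [-20, -2.5, 0], "twist": 0, "claw": 1},
  ],
)

```text
t: 6.18
ee_pos: [462.5, -295.1, 28.9]
tool_rot: [0.753, -0.658, 0.0, 0.001]
wrist_force: [0.5, 0.5, -0.3]
opening: 0.003
```

```bash
python3 w.py grip2.png 28 45 60
```

```text
t 6.1833 ee [ 462.5 -295.1   28.9] psi -172.33 open 0.003489571463080058
401 rect ((475.6016540527344, -308.9872131347656), (30.38060188293457, 12.130450248718262), 3.2152185440063477) med [ 484.9 -309.2   35. ] zhi [30.5 42.8]
```

View pics/grip2.png

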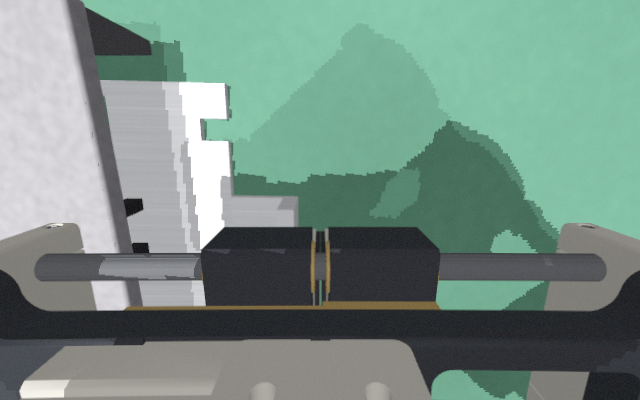

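The cover stayed where it was: its tongue edge moved 32 px left in the wrist view, as the camera did. The jaws are shut on nothing, so I'll check the tool geometry against the scene camera.

Run:
```python
from h import *
print(arm.nose_length,[a for a in dir(arm) if a[0]!='_'])
im=get_image("scene"); save(im,"s1.png")
i=cv2.cvtColor(im["pixels"],cv2.COLOR_RGB2BGR)[190:310,150:290]; cv2.imwrite("pics/s1c.png",cv2.resize(i,None,fx=5,fy=5,interpolation=cv2.INTER_CUBIC)[:600,:700])
p,uv=cloud(im)
o=arm.observe(); c=o["ee_pos"]; print(c)
d=np.hypot(*(p[:,:2]-c[:2]).T)
h=[(z,int(((d<25)&(p[:,2]>z)&(p[:,2]<z+5)).sum())) for z in range(0,100,5)]; print(h)
q=p[(d<60)&(p[:,2]>12)&(p[:,2]<60)]
for z in range(12,60,4):
    s=q[(q[:,2]>=z)&(q[:,2]<z+4)]
    if len(s): print(z,len(s),s.min(0).round(0),s.max(0).round(0))
```

```text
17.0 ['MotionError', 'nose_length', 'observe', 'sign_off']
[ 464.03907615 -295.35813744   29.18659799]
[(0, 1), (5, 0), (10, 0), (15, 0), (20, 0), (25, 0), (30, 0), (35, 0), (40, 0), (45, 0), (50, 0), (55, 0), (60, 0), (65, 0), (70, 0), (75, 0), (80, 0), (85, 0), (90, 0), (95, 0)]
```

View pics/s1c.png

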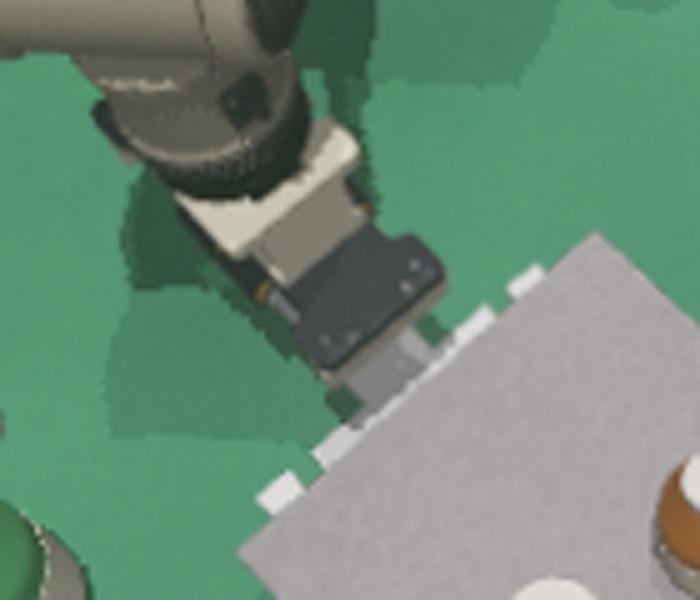

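Run:
```python
from h import *
o=arm.observe(); im=get_image("wrist"); d=im["depth"]; T=np.array(im["tool_from_camera"])
for v,u in [(232,260),(240,260),(250,260),(270,260),(290,260),(240,320),(265,316),(265,320),(265,328),(220,320),(210,320),(225,316),(231,321),(266,100),(320,300),(350,300)]:
    if d[v,u]==0: print(v,u,0); continue
    n=undist(im,[[u,v]])[0]; c=np.array([n[0],-n[1],-1])*d[v,u]; print(v,u,d[v,u].round(1),"tool",(T[:3,:3]@c+T[:3,3]).round(1))
print(o["opening"])
```

```text
232 260 87.0 tool [ 37.8 -18.  -87.2]
240 260 81.4 tool [ 37.5 -16.8 -93. ]
250 260 74.1 tool [  37.8  -15.3 -100.5]
270 260 75.0 tool [  32.5  -15.5 -101. ]
290 260 77.0 tool [  26.4  -15.9 -100.5]
240 320 154.6 tool [ 10.5  -0.1 -24.4]
265 316 81.5 tool [ 30.8  -1.2 -94.7]
265 320 82.3 tool [ 30.4  -0.1 -94. ]
265 328 79.0 tool [ 31.8   2.1 -96.9]
220 320 208.9 tool [ 4.4 -0.  30. ]
210 320 207.5 tool [11.7 -0.  30.5]
225 316 209.7 tool [ 0.7 -2.9 29.9]
231 321 166.4 tool [ 11.2   0.5 -12. ]
266 100 81.8 tool [ 30.5 -61.2 -94.4]
320 300 64.1 tool [  26.9   -4.5 -113.6]
350 300 54.7 tool [  27.5   -3.9 -123.1]
0.010849966468296847
```

Run:
```python
from h import *
o=arm.observe(); im=get_image("wrist"); d=im["depth"]; T=np.array(im["tool_from_camera"])
v,u=np.nonzero((d>0)&(d<195)); n=undist(im,np.c_[u,v]); c=np.c_[n[:,0],-n[:,1],-np.ones(len(n))]*d[v,u][:,None]; p=c@T[:3,:3].T+T[:3,3]
m=(p[:,2]>-60)&(abs(p[:,1])<40)&(abs(p[:,0])<40)
for a,b,q in zip(v[m],u[m],p[m]):
    if b%4==0: print(a,b,q.round(1))
```

```text
201 284 [ 21.7 -23.7  16.9]
201 288 [ 21.5 -21.2  17.6]
201 292 [ 21.6 -18.5  17.4]
201 296 [ 21.3 -15.9  18.3]
202 284 [ 21.5 -23.5  14.9]
202 288 [ 21.7 -20.8  14.3]
202 292 [ 21.5 -18.3  14.8]
202 296 [ 21.1 -15.8  16.4]
203 284 [ 21.2 -23.3  13.5]
203 288 [ 21.3 -20.7  13.1]
203 292 [ 21.3 -18.1  13. ]
203 296 [ 21.6 -15.4  11.7]
204 284 [ 21.6 -22.8   9.2]
204 288 [ 21.3 -20.4  10.6]
204 292 [ 21.2 -17.9  10.7]
204 296 [ 21.3 -15.3  10.6]
205 284 [ 21.4 -22.6   7.6]
205 288 [ 21.2 -20.2   8.2]
205 292 [ 21.5 -17.6   7.3]
205 296 [ 21.4 -15.1   7.7]
206 284 [ 21.4 -22.3   5.1]
206 288 [ 21.6 -19.8   4.5]
206 292 [ 21.3 -17.4   5.5]
206 296 [ 21.  -15.    6.7]
207 284 [ 21.4 -22.1   2.8]
207 288 [ 21.6 -19.5   2.1]
207 292 [ 21.3 -17.2   3.1]
207 296 [ 21.4 -14.7   2.6]
208 284 [ 21.3 -21.8   0.7]
208 288 [ 21.5 -19.3  -0.1]
208 292 [ 21.7 -16.8  -0.8]
208 296 [ 21.2 -14.6   1.1]
209 280 [ 21.3 -24.   -1.3]
209 284 [ 21.7 -21.4  -2.9]
209 288 [ 21.7 -19.   -3.1]
209 292 [ 21.2 -16.8  -1.1]
209 296 [ 21.7 -14.3  -2.9]
210 280 [ 21.4 -23.6  -4.2]
210 284 [ 21.7 -21.1  -5. ]
210 288 
[... 5759 characters left out ...]

296 316 [ -2.1  -1.8 -57.5]
296 320 [ -2.2  -0.1 -57.4]
296 324 [ -2.1   1.6 -57.5]
297 316 [ -3.8  -1.9 -55.6]
297 320 [ -2.7  -0.1 -57.4]
297 324 [ -2.2   1.6 -58.1]
298 316 [ -3.1  -1.8 -57.4]
298 320 [ -3.4  -0.1 -57. ]
298 324 [ -3.1   1.6 -57.5]
299 316 [ -3.4  -1.8 -57.8]
299 320 [ -3.7  -0.1 -57.3]
299 324 [ -4.3   1.6 -56.4]
300 316 [ -3.7  -1.8 -58. ]
300 320 [ -3.8  -0.1 -57.9]
300 324 [ -4.7   1.6 -56.6]
301 316 [ -5.   -1.8 -56.8]
301 320 [ -4.4  -0.1 -57.8]
302 316 [ -5.5  -1.8 -56.8]
302 320 [ -5.5  -0.1 -56.7]
303 316 [ -5.2  -1.8 -58. ]
303 320 [ -5.4  -0.1 -57.7]
304 316 [ -5.4  -1.8 -58.4]
304 320 [ -6.1  -0.1 -57.3]
305 316 [ -7.   -1.9 -56.7]
305 320 [ -6.2  -0.1 -57.9]
```

The depth image shows the finger faces ending at tool z of about -10, not +17. So the tips are some 27 mm short of where the reported TCP puts them, which explains why they closed just above the 36 mm lip. I'll go lower in small steps and watch the force.

Emit:
play_rows(
  plan=[
    {"xyz": [0, 0, 15], "twist": 0, "claw": 0.6},
    {"xyz": [10, 1.5, 15], "twist": 0, "claw": 0.6},
    {"xyz": [20, 3, 15], "twist": 0, "claw": 0.6},
    {"xyz": [20, 3, 15], "twist": 0, "claw": 0.6},
    {"xyz": [20, 3, 5], "twist": 0, "claw": 0.6},
    {"xyz": [20, 3, -2], "twist": 0, "claw": 0.6},
    {"xyz": [20, 3, -7], "twist": 0, "claw": 0.6},
    {"xyz": [20, 3, -10], "twist": 0, "claw": 0.6},
  ],
)

```text
t: 7.05
ee_pos: [483.7, -291.8, 17.5]
tool_rot: [0.753, -0.658, -0.0, 0.0]
wrist_force: [0.3, 0.2, -0.6]
opening: 0.398
```

Emit:
play_rows(
  plan=[
    {"xyz": [0, 0, -2], "twist": 0, "claw": 0.6},
    {"xyz": [0, 0, -3], "twist": 0, "claw": 0.6},
  ],
)

```text
t: 7.22
ee_pos: [483.1, -291.5, 13.6]
tool_rot: [0.753, -0.658, -0.001, 0.001]
wrist_force: [-0.2, -0.9, 0.6]
opening: 0.4
```

```bash
cat > tip.py <<'E'
from h import *
from w import psi
o=arm.observe(); im=get_image("wrist"); d=im["depth"]; T=np.array(im["tool_from_camera"])
v,u=np.nonzero((d>0)&(d<230)); n=undist(im,np.c_[u,v]); c=np.c_[n[:,0],-n[:,1],-np.ones(len(n))]*d[v,u][:,None]; p=c@T[:3,:3].T+T[:3,3]
f=p[(abs(p[:,0]-11)<2.5)&(abs(p[:,1])<70)&(p[:,2]>-50)&(p[:,2]<18)]
for s in (-1,1):
    g=f[f[:,1]*s>0]
    if len(g): print("finger",s,len(g),"z max",np.percentile(g[:,2],[50,90,99]).round(1),"y",np.percentile(g[:,1],[2,98]).round(1))
print(o["ee_pos"].round(1),o["wrist_force"].round(1),o["opening"],psi(o))
E
python3 tip.py; python3 w.py g3.png 28 45 60
```

```text
finger -1 1457 z max [7.4 8.9 9.6] y [-67.7  -1.7]
finger 1 1409 z max [-10.9  15.1  15.7] y [ 2.1 67.6]
[ 483.1 -291.5   13.6] [-0.2 -0.9  0.6] 0.3999044088824063 -172.33459994260397
t 7.2667 ee [ 483.3 -291.6   13.8] psi -172.33 open 0.4003501763225163
1622 rect ((486.5666198730469, -301.6727600097656), (50.94752502441406, 50.67283630371094), 55.82450485229492) med [ 484.3 -301.5   35.2] zhi [30.  43.1]
```

There was no contact at 13.6, where the nominal tips would be below the bench, so the bias is confirmed. Continuing down.

Emit:
play_rows(
  plan=[
    {"xyz": [0.8, -0.5, -3], "twist": 0, "claw": 0.6},
    {"xyz": [0.8, -0.5, -6], "twist": 0, "claw": 0.6},
    {"xyz": [0.8, -0.5, -9], "twist": 0, "claw": 0.6},
    {"xyz": [0.8, -0.5, -11], "twist": 0, "claw": 0.6},
    {"xyz": [0.8, -0.5, -11], "twist": 0, "claw": 1},
    {"xyz": [0.8, -0.5, -11], "twist": 0, "claw": 1},
    {"xyz": [0.8, -0.5, -11], "twist": 0, "claw": 1},
    {"xyz": [0.8, -0.5, -11], "twist": 0, "claw": 1},
  ],
)

```text
t: 7.98
ee_pos: [484.4, -292.3, 3.4]
tool_rot: [0.753, -0.658, -0.0, 0.0]
wrist_force: [-0.2, 0.6, 0.2]
opening: 0.16
```

Emit:
play_rows(
  plan=[
    {"xyz": [0, 0, 0], "twist": 0, "claw": 1},
    {"xyz": [0, 0, 0], "twist": 0, "claw": 1},
    {"xyz": [0, 0, 0], "twist": 0, "claw": 1},
  ],
)

```text
t: 8.23
ee_pos: [484.4, -292.4, 3.4]
tool_rot: [0.753, -0.658, -0.0, 0.001]
wrist_force: [-0.7, 0.3, 0.1]
opening: 0.106
```

The opening holds at 0.106, or 9.8 mm, so the lip is gripped. Drawing it out 130 mm.

Emit:
play_rows(
  plan=[
    {"xyz": [-10, -1.3, 0], "twist": 0, "claw": 1},
    {"xyz": [-28, -3.6, 0], "twist": 0, "claw": 1},
    {"xyz": [-48, -6.2, 0], "twist": 0, "claw": 1},
    {"xyz": [-68, -8.7, 0], "twist": 0, "claw": 1},
    {"xyz": [-90, -11.5, 0], "twist": 0, "claw": 1},
    {"xyz": [-112, -14.4, 0], "twist": 0, "claw": 1},
    {"xyz": [-130, -16.7, 0], "twist": 0, "claw": 1},
    {"xyz": [-130, -16.7, 0], "twist": 0, "claw": 1},
  ],
)

```text
t: 8.9
ee_pos: [351.1, -308.9, 3.5]
tool_rot: [0.752, -0.659, -0.001, 0.001]
wrist_force: [-1.5, 1.2, -1.2]
opening: 0.11
```

Emit:
play_rows(
  plan=[
    {"xyz": [0, 0, 0], "twist": 0, "claw": 0.6},
    {"xyz": [0, 0, 0], "twist": 0, "claw": 0.6},
    {"xyz": [0, 0, 0], "twist": 0, "claw": 0.6},
    {"xyz": [0, 0, 20], "twist": 0, "claw": 0.6},
    {"xyz": [0, 0, 50], "twist": 0, "claw": 0.6},
    {"xyz": [30, 4, 80], "twist": 0, "claw": 0.6},
    {"xyz": [65, 8, 90], "twist": 0, "claw": 0.6},
    {"xyz": [104, 13, 90], "twist": 0, "claw": 0.6},
  ],
)

```text
t: 9.57
ee_pos: [458.0, -296.9, 97.3]
tool_rot: [0.752, -0.659, 0.002, 0.001]
wrist_force: [0.5, -0.6, 0.4]
opening: 0.397
```

Emit:
play_rows(
  plan=[
    {"xyz": [0, 0, 0], "twist": 0, "claw": 0.6},
  ],
)

```text
t: 9.65
ee_pos: [464.3, -296.2, 98.2]
tool_rot: [0.753, -0.658, 0.005, -0.0]
wrist_force: [-1.6, 0.2, -0.8]
opening: 0.4
```

```bash
python3 w.py h1.png 37 48 40
python3 - <<'E'
from h import *
im=get_image("top"); save(im,"t2.png"); p,_=cloud(im)
q=p[(p[:,0]>330)&(p[:,0]<400)&(p[:,1]>-350)&(p[:,1]<-260)&(p[:,2]>28)&(p[:,2]<45)]; print(len(q),np.median(q,0) if len(q) else 0)
E
```

```text
t 9.65 ee [ 464.3 -296.2   98.2] psi -172.27 open 0.3995684073443139
751 rect ((455.9429016113281, -295.39556884765625), (11.730268478393555, 43.838253021240234), 6.571857452392578) med [ 456.2 -297.2   42.7] zhi [40.4 43.9]
0 0
```

Handle centre is at (455.9,-295.4), top at 42.7, 11.7 by 43.8 mm. That agrees with lip + 105 mm. Gripping it now.

Emit:
play_rows(
  plan=[
    {"xyz": [-8.3, 0.7, -15], "twist": -0.1, "claw": 0.6},
    {"xyz": [-8.3, 0.7, -40], "twist": -0.1, "claw": 0.6},
    {"xyz": [-8.3, 0.7, -65], "twist": -0.1, "claw": 0.6},
    {"xyz": [-8.3, 0.7, -85], "twist": -0.1, "claw": 0.6},
    {"xyz": [-8.3, 0.7, -94], "twist": -0.1, "claw": 0.6},
    {"xyz": [-8.3, 0.7, -94], "twist": -0.1, "claw": 0.6},
    {"xyz": [-8.3, 0.7, -94], "twist": -0.1, "claw": 1},
    {"xyz": [-8.3, 0.7, -94], "twist": -0.1, "claw": 1},
  ],
)

```text
t: 10.42
ee_pos: [451.9, -296.0, 4.5]
tool_rot: [0.75, -0.661, 0.003, 0.001]
wrist_force: [0.7, 0.6, -0.8]
opening: 0.3
```

Emit:
play_rows(
  plan=[
    {"xyz": [0, 0, 0], "twist": 0, "claw": 1},
    {"xyz": [0, 0, 0], "twist": 0, "claw": 1},
    {"xyz": [0, 0, 0], "twist": 0, "claw": 1},
    {"xyz": [0, 0, 0], "twist": 0, "claw": 1},
    {"xyz": [0, 0, 0], "twist": 0, "claw": 1},
  ],
)

```text
t: 10.83
ee_pos: [453.0, -296.8, 5.9]
tool_rot: [0.75, -0.661, 0.005, 0.001]
wrist_force: [1.5, 0.9, 6.6]
opening: 0.132
```

Emit:
play_rows(
  plan=[
    {"xyz": [0, 0, 8], "twist": 0, "claw": 1},
    {"xyz": [0, 0, 25], "twist": 0, "claw": 1},
    {"xyz": [0, 0, 45], "twist": 0, "claw": 1},
    {"xyz": [0, 0, 70], "twist": 0, "claw": 1},
    {"xyz": [0, 0, 95], "twist": 0, "claw": 1},
    {"xyz": [0, 0, 115], "twist": 0, "claw": 1},
    {"xyz": [0, 0, 130], "twist": 0, "claw": 1},
    {"xyz": [0, 0, 130], "twist": 0, "claw": 1},
  ],
)

```text
t: 11.5
ee_pos: [454.0, -297.7, 139.2]
tool_rot: [0.75, -0.661, 0.008, 0.001]
wrist_force: [-0.4, -0.6, -2.6]
opening: 0.131
```

Emit:
play_rows(
  plan=[
    {"xyz": [0, 10, 0], "twist": 1, "claw": 1},
    {"xyz": [0, 25, 0], "twist": 2.3, "claw": 1},
    {"xyz": [0, 40, 0], "twist": 3.6, "claw": 1},
    {"xyz": [0, 55, 0], "twist": 4.9, "claw": 1},
    {"xyz": [0, 70, 0], "twist": 6.2, "claw": 1},
    {"xyz": [0, 85, 0], "twist": 7.5, "claw": 1},
    {"xyz": [0, 95, 0], "twist": 8.7, "claw": 1},
    {"xyz": [0, 100, 0], "twist": 9.5, "claw": 1},
  ],
)

```text
t: 12.17
ee_pos: [452.8, -195.7, 137.9]
tool_rot: [0.954, -0.3, 0.006, -0.003]
wrist_force: [-0.1, -0.9, -4.0]
opening: 0.129
```

Emit:
play_rows(
  plan=[
    {"xyz": [2, 12, 0], "twist": 1, "claw": 1},
    {"xyz": [5, 28, 0], "twist": 2.3, "claw": 1},
    {"xyz": [8, 44, 0], "twist": 3.6, "claw": 1},
    {"xyz": [11, 60, 0], "twist": 4.9, "claw": 1},
    {"xyz": [14, 76, 0], "twist": 6.2, "claw": 1},
    {"xyz": [17, 92, 0], "twist": 7.5, "claw": 1},
    {"xyz": [19, 104, 0], "twist": 8.7, "claw": 1},
    {"xyz": [20, 110, 0], "twist": 9.4, "claw": 1},
  ],
)

```text
t: 12.83
ee_pos: [471.7, -83.9, 136.7]
tool_rot: [0.994, 0.108, 0.003, -0.006]
wrist_force: [-0.4, -0.3, -3.5]
opening: 0.127
```

Emit:
play_rows(
  plan=[
    {"xyz": [2, 12, 0], "twist": 1, "claw": 1},
    {"xyz": [5, 28, 0], "twist": 2.3, "claw": 1},
    {"xyz": [8, 44, 0], "twist": 3.6, "claw": 1},
    {"xyz": [11, 60, 0], "twist": 4.9, "claw": 1},
    {"xyz": [14, 76, 0], "twist": 6.2, "claw": 1},
    {"xyz": [17, 92, 0], "twist": 7.5, "claw": 1},
    {"xyz": [19, 104, 0], "twist": 8.7, "claw": 1},
    {"xyz": [20, 110, 0], "twist": 9.4, "claw": 1},
  ],
)

```text
t: 13.5
ee_pos: [490.7, 27.6, 135.4]
tool_rot: [0.867, 0.499, -0.001, -0.008]
wrist_force: [0.4, 0.1, -3.4]
opening: 0.128
```

Emit:
play_rows(
  plan=[
    {"xyz": [0, 10, 0], "twist": 1, "claw": 1},
    {"xyz": [0, 25, 0], "twist": 2.3, "claw": 1},
    {"xyz": [0, 40, 0], "twist": 3.6, "claw": 1},
    {"xyz": [0, 55, 0], "twist": 4.9, "claw": 1},
    {"xyz": [0, 70, 0], "twist": 6.2, "claw": 1},
    {"xyz": [0, 82, 0], "twist": 7.2, "claw": 1},
    {"xyz": [0, 90, 0], "twist": 8, "claw": 1},
    {"xyz": [0, 90, 0], "twist": 8, "claw": 1},
  ],
)

```text
t: 14.17
ee_pos: [489.5, 118.8, 134.2]
tool_rot: [0.642, 0.766, -0.004, -0.008]
wrist_force: [-1.0, 0.1, -3.3]
opening: 0.127
```

```bash
cat > knobs.py <<'E'
from h import *
from w import psi
o=arm.observe(); print("t",o["t"],o["ee_pos"].round(1),"psi",round(psi(o),2),o["tool_rot"].round(4),o["wrist_force"].round(1))
for c in ("top","scene"):
    im=get_image(c); p,uv=cloud(im); save(im,f"k_{c}_{o['t']:.1f}.png")
    for n,e in dict(fl=(469,191),fr=(500.7,62.5),bl=(577.6,218.5),br=(609,89)).items():
        d=np.hypot(*(p[:,:2]-e).T); q=p[(d<22)&(p[:,2]>93)&(p[:,2]<106)]
        if len(q)>8:
            r=cv2.minAreaRect(q[:,:2].astype(np.float32)); print(c,n,len(q),np.array(r[0]).round(1),np.array(r[1]).round(1),round(r[2],1),"z",np.median(q[:,2]).round(1))
E
python3 knobs.py
```

```text
t 14.1667 [489.5 118.8 134.2] psi 10.07 [ 0.6423  0.7664 -0.0044 -0.0078] [-1.   0.1 -3.3]
top bl 20 [582.1 222.8] [14.2  9.2] 35.0 z 100.4
top br 42 [608.5  90.7] [28.6  9.9] 22.5 z 100.3
scene bl 46 [578.3 216.8] [27.7 12.3] 29.7 z 99.9
scene br 49 [609.9  87.8] [27.6 10.8] 22.8 z 99.8
```

Emit:
play_rows(
  plan=[
    {"xyz": [8, 5, 0], "twist": 0.3, "claw": 1},
    {"xyz": [16, 10, 0], "twist": 0.6, "claw": 1},
    {"xyz": [22, 14, 0], "twist": 0.8, "claw": 1},
    {"xyz": [22, 14, 0], "twist": 0.8, "claw": 1},
    {"xyz": [22, 14, 0], "twist": 0.8, "claw": 1},
  ],
)

```text
t: 14.68
ee_pos: [512.3, 131.5, 134.2]
tool_rot: [0.617, 0.787, -0.005, -0.007]
wrist_force: [-0.7, -0.3, -3.8]
opening: 0.126
```

```bash
python3 w.py pre.png 95 105 45 469 188
python3 - <<'E'
from h import *
o=arm.observe(); print(R.from_quat(o["tool_rot"]).as_matrix()[:,2],o["ee_pos"])
E
python3 w.py pre2.png 95 105 30 577 215
```

```text
t 14.6833 ee [512.3 131.5 134.2] psi 13.74 open 0.12593260400657394
649 rect ((468.6343688964844, 189.10838317871094), (27.76062774658203, 10.64730453491211), 35.05152893066406) med [469.  189.2  99.8] zhi [ 98.2 101. ]
[-0.01775406  0.00136105 -0.99984146] [511.85572038 131.36963284 134.26604693]
t 14.7333 ee [511.9 131.4 134.3] psi 13.73 open 0.12650716836803413
661 rect ((577.3350219726562, 215.96580505371094), (27.712730407714844, 10.072338104248047), 32.6385383605957) med [576.5 215.9  99.9] zhi [ 97.6 101.1]
```

View pics/pre.png

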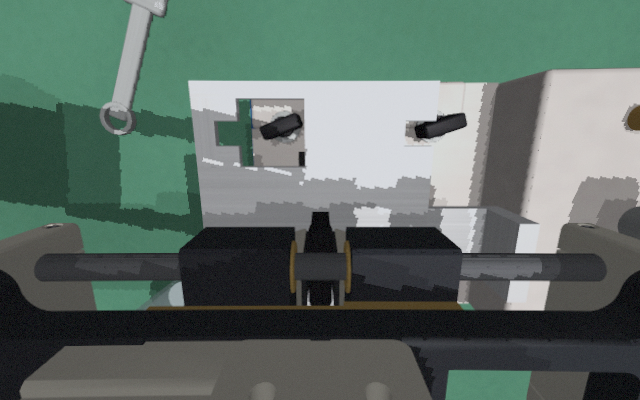

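The wrist view shows the left keyhole at (278,132) with the fl knob inside it, and the rear slot at (420,133) near the bl knob. Knobs fl and bl are 112 mm apart, yaw 13.9°, giving the seat at (538.8,138.5). Now the cover's own pose from its plate edges.

```bash
cat > plate.py <<'E'
from h import *
from w import psi
import sys
z0,z1=float(sys.argv[1]),float(sys.argv[2])
o=arm.observe(); im=get_image("wrist"); p,uv=cloud(im,None,o); c=o["ee_pos"]
a=np.radians(13.9); ux=np.array([np.cos(a),np.sin(a)]); uy=np.array([-ux[1],ux[0]])
seat=np.array([538.8,138.5])
x=(p[:,:2]-seat)@ux; y=(p[:,:2]-seat)@uy
m=(p[:,2]>z0)&(p[:,2]<z1)&(y>15)&(y<120)&(x>-130)&(x<100)
x,y,z=x[m],y[m],p[m,2]
print("ee",c.round(1),"psi",round(psi(o),2),"ee in seat",((c[:2]-seat)@ux).round(1),((c[:2]-seat)@uy).round(1),"z",np.percentile(z,[5,50,95]).round(1), "tilt fit",np.linalg.lstsq(np.c_[x,y,np.ones(len(x))],z,rcond=None)[0].round(4))
bx=lambda lo,hi:(y>lo)&(y<hi)
for yy in (25,35,45,88):
    s=bx(yy-2,yy+2); print("row y",yy,"xmin/max",np.percentile(x[s],[0.5,99.5]).round(1))
for xx in (-80,-20,0,15):
    s=(x>xx-3)&(x<xx+3); print("col x",xx,"ymax",np.percentile(y[s],99.5).round(1) if s.any() else None)
s=bx(60,72); h,e=np.histogram(x[s],np.arange(-110,60,2)); print("slot row y60-72 occupied x:",[int(b) for b,n in zip(e,h) if n>3])
E
python3 plate.py 122 141
```

```text
ee [511.7 131.3 134.3] psi 13.73 ee in seat -28.0 -0.5 z [131.8 133.3 134.9] tilt fit [-1.360000e-02 -5.400000e-03  1.332486e+02]
row y 25 xmin/max [-99.7  36.4]
row y 35 xmin/max [-99.5  36.3]
row y 45 xmin/max [-99.4  36.4]
row y 88 xmin/max [-99.1  36.4]
col x -80 ymax 89.2
col x -20 ymax 89.0
col x 0 ymax 88.9
col x 15 ymax 88.7
slot row y60-72 occupied x: [-100, -98, -96, -94, -92, -90, -88, -86, -84, -82, -80, -78, -76, -38, -36, -34, -32, -30, -28, -26, -24, -22, -20, -18, -16, -14, -12, -10, -8, -6, -4, -2, 0, 2, 4, 6, 8, 10, 12, 14, 16, 18, 20, 22, 24, 26, 28, 30, 32, 34, 36]
```

```bash
cat > plate2.py <<'E'
from h import *
import sys
z0,z1=float(sys.argv[1]),float(sys.argv[2])
a=np.radians(13.9); ux=np.array([np.cos(a),np.sin(a)]); uy=np.array([-ux[1],ux[0]])
o=arm.observe()
for c,seat in (("wrist",(538.8,138.5)),("top",(538.5,141.6)),("scene",(539.8,139.0))):
    im=get_image(c); p,uv=cloud(im,None,o)
    x=(p[:,:2]-seat)@ux; y=(p[:,:2]-seat)@uy
    m=(p[:,2]>z0)&(p[:,2]<z1)&(abs(y)<120)&(x>-120)&(x<120); x,y=x[m],y[m]
    s=(x>-66)&(x<-42)&(y>20)
    h,e=np.histogram(y[s],np.arange(20,96,1.5)); print(c,"keyhole col free y:",[float(b) for b,n in zip(e,h) if n==0])
    s=(x>-25)&(x<20); print(c,"y ext",np.percentile(y[s],[.5,99.5]).round(1),"x ext(y~30)",np.percentile(x[(abs(y-40)<6)],[.5,99.5]).round(1), "x ext(y~-40)", np.percentile(x[abs(y+40)<6],[.5,99.5]).round(1) if (abs(y+40)<6).any() else None)
E
python3 plate2.py 122 141
```

```text
wrist keyhole col free y: [42.5, 44.0, 45.5, 47.0, 48.5, 50.0, 51.5, 53.0, 54.5, 56.0, 57.5, 59.0, 60.5, 62.0, 63.5, 65.0, 66.5, 68.0, 69.5, 71.0, 72.5, 74.0, 75.5, 77.0, 78.5, 90.5, 92.0, 93.5]
wrist y ext [ 4.8 88.9] x ext(y~30) [-99.5  36.3] x ext(y~-40) [-37.  -19.9]
top keyhole col free y: [20.0, 21.5, 23.0, 24.5, 26.0, 27.5, 29.0, 30.5, 32.0, 33.5, 35.0, 36.5, 38.0, 39.5, 41.0, 42.5, 44.0, 45.5, 47.0, 48.5, 50.0, 51.5, 53.0, 54.5, 56.0, 57.5, 59.0, 60.5, 62.0, 63.5, 65.0, 66.5, 68.0, 69.5, 71.0, 72.5, 74.0, 75.5, 77.0, 78.5, 92.0, 93.5]
top y ext [-99. -43.] x ext(y~30) [-85.1 -76.9] x ext(y~-40) [-100.1  -11.3]
scene keyhole col free y: [20.0, 21.5, 23.0, 24.5, 26.0, 27.5, 29.0, 30.5, 32.0, 33.5, 35.0, 36.5, 38.0, 39.5, 41.0, 42.5, 44.0, 45.5, 47.0, 48.5, 50.0, 51.5, 53.0, 54.5, 56.0, 57.5, 59.0, 60.5, 62.0, 63.5, 65.0, 66.5, 68.0, 69.5, 71.0, 72.5, 74.0, 75.5, 77.0, 78.5, 80.0, 81.5, 83.0, 84.5, 86.0, 87.5, 89.0, 90.5, 92.0, 93.5]
scene y ext [-98.5  85.8] x ext(y~30) [-17.2  35.8] x ext(y~-40) [-100.8   35.6]
```

All three cameras put the cover 4.5 to 5 mm off in the seat's y, with x = -28 and yaw good. Shifting it and lowering.

Emit:
play_rows(
  plan=[
    {"xyz": [-1, 4.7, 0], "twist": 0.05, "claw": 1},
    {"xyz": [-1, 4.7, -8], "twist": 0.05, "claw": 1},
    {"xyz": [-1, 4.7, -16], "twist": 0.05, "claw": 1},
    {"xyz": [-1, 4.7, -22], "twist": 0.05, "claw": 1},
    {"xyz": [-1, 4.7, -22], "twist": 0.05, "claw": 1},
  ],
)

```text
t: 15.4
ee_pos: [509.5, 135.9, 110.6]
tool_rot: [0.616, 0.788, -0.006, -0.008]
wrist_force: [-0.3, -0.3, -3.2]
opening: 0.128
```

```bash
python3 plate.py 104 116; python3 -c "
from h import *
print(arm.observe()['wrist_force'])"
```

```text
ee [509.5 135.9 110.6] psi 13.99 ee in seat -29.1 4.5 z [108.  109.6 111.4] tilt fit [-1.650000e-02 -5.200000e-03  1.094747e+02]
row y 25 xmin/max [-100.4   35.3]
row y 35 xmin/max [-100.9   35. ]
row y 45 xmin/max [-100.6   35.2]
row y 88 xmin/max [-100.2   34.9]
col x -80 ymax 93.9
col x -20 ymax 94.0
col x 0 ymax 94.0
col x 15 ymax 93.9
slot row y60-72 occupied x: [-102, -100, -98, -96, -94, -92, -90, -40, -38, -36, -34, -32, -30, -28, -26, -24, -22, -20, -18, -16, -14, -12, -10, -8, -6, -4, -2, 0, 2, 4, 6, 8, 10, 12, 14, 16, 18]
[ 0.89811663  0.02222077 -2.94427796]
```

Emit:
play_rows(
  plan=[
    {"xyz": [1.3, 0.3, -5], "twist": 0, "claw": 1},
    {"xyz": [1.3, 0.3, -13], "twist": 0, "claw": 1},
    {"xyz": [1.3, 0.3, -21], "twist": 0, "claw": 1},
    {"xyz": [1.3, 0.3, -29], "twist": 0, "claw": 1},
    {"xyz": [1.3, 0.3, -36], "twist": 0, "claw": 1},
    {"xyz": [1.3, 0.3, -38], "twist": 0, "claw": 1},
    {"xyz": [1.3, 0.3, -38], "twist": 0, "claw": 1},
  ],
)

```text
t: 16.03
ee_pos: [510.7, 136.1, 72.4]
tool_rot: [0.616, 0.788, -0.006, -0.009]
wrist_force: [0.1, -0.0, -3.9]
opening: 0.125
```

Emit:
play_rows(
  plan=[
    {"xyz": [0, 0, -1], "twist": 0, "claw": 1},
    {"xyz": [0, 0, -2], "twist": 0, "claw": 1},
    {"xyz": [0, 0, -2], "twist": 0, "claw": 1},
  ],
)

```text
t: 16.28
ee_pos: [510.8, 136.1, 70.5]
tool_rot: [0.616, 0.788, -0.006, -0.009]
wrist_force: [0.1, 0.7, -3.3]
opening: 0.128
```

```bash
python3 plate.py 60 76; python3 -c "
from h import *
print(arm.observe()['wrist_force'])"
```

```text
ee [510.8 136.1  70.5] psi 13.98 ee in seat -27.7 4.4 z [66.7 69.5 71.6] tilt fit [-2.22000e-02 -2.90000e-03  6.89961e+01]
row y 25 xmin/max [-98.9  78.7]
row y 35 xmin/max [-99.5  73.6]
row y 45 xmin/max [-99.1  60.2]
row y 88 xmin/max [-99.1  72.3]
col x -80 ymax 94.0
col x -20 ymax 94.1
col x 0 ymax 94.0
col x 15 ymax 93.9
slot row y60-72 occupied x: [-100, -98, -96, -94, -92, -90, -88, -66, -50, -48, -46, -44, -42, -38, -36, -34, -32, -30, -28, -26, -24, -22, -20, -18, -16, -14, -12, -10, -8, -6, -4, -2, 0, 2, 4, 6, 8, 10, 12, 14, 16, 18, 20, 32, 34, 42, 44, 46, 48, 50]
[-0.10818714  1.03984764 -3.25857087]
```

Emit:
play_rows(
  plan=[
    {"xyz": [0, 0, -1], "twist": 0, "claw": 1},
    {"xyz": [0, 0, -1.5], "twist": 0, "claw": 1},
    {"xyz": [0, 0, -1.5], "twist": 0, "claw": 0.82},
    {"xyz": [0, 0, -1.5], "twist": 0, "claw": 0.82},
    {"xyz": [0, 0, -1.5], "twist": 0, "claw": 0.82},
  ],
)

```text
t: 16.75
ee_pos: [511.3, 136.2, 69.6]
tool_rot: [0.616, 0.788, -0.006, -0.008]
wrist_force: [-0.2, 0.3, -0.2]
opening: 0.18
```

```bash
python3 plate.py 60 76; python3 -c "
from h import *
print(arm.observe()['wrist_force'])"
```

```text
ee [511.3 136.2  69.6] psi 13.98 ee in seat -27.2 4.4 z [64.9 67.1 68.5] tilt fit [-2.2000e-03  9.0000e-04  6.6966e+01]
row y 25 xmin/max [-99.   70.5]
row y 35 xmin/max [-98.7  74.9]
row y 45 xmin/max [-99.   71.3]
row y 88 xmin/max [-98.6  72.9]
col x -80 ymax 94.2
col x -20 ymax 94.2
col x 0 ymax 94.1
col x 15 ymax 93.9
slot row y60-72 occupied x: [-100, -98, -96, -94, -92, -90, -88, -66, -50, -48, -46, -44, -42, -40, -38, -36, -34, -32, -30, -28, -26, -24, -22, -20, -18, -16, -14, -12, -10, -8, -6, -4, -2, 0, 2, 4, 6, 8, 10, 12, 14, 16, 18, 20, 22, 42, 44, 46, 48, 50]
[-0.48679455 -0.37367281 -1.00186692]
```

The cover now rests level and free on the gasket at x = -27. Pushing the handle along the seat's +x.

Emit:
play_rows(
  plan=[
    {"xyz": [2.9, 0.7, 0], "twist": 0, "claw": 0.82},
    {"xyz": [6.8, 1.7, 0], "twist": 0, "claw": 0.82},
    {"xyz": [10.7, 2.7, 0], "twist": 0, "claw": 0.82},
    {"xyz": [14.6, 3.6, 0], "twist": 0, "claw": 0.82},
    {"xyz": [18.4, 4.6, 0], "twist": 0, "claw": 0.82},
    {"xyz": [22.3, 5.6, 0], "twist": 0, "claw": 0.82},
    {"xyz": [24.3, 6.1, 0], "twist": 0, "claw": 0.82},
    {"xyz": [24.3, 6.1, 0], "twist": 0, "claw": 0.82},
  ],
)

```text
t: 17.47
ee_pos: [536.2, 142.4, 69.5]
tool_rot: [0.616, 0.788, -0.005, -0.008]
wrist_force: [-0.6, -0.2, -0.4]
opening: 0.181
```

```bash
python3 plate.py 60 76; python3 -c "
from h import *
print(arm.observe()['wrist_force'])"
```

```text
ee [536.2 142.4  69.5] psi 13.99 ee in seat -1.6 4.4 z [65.8 67.2 68.5] tilt fit [-1.40000e-03 -2.00000e-03  6.73285e+01]
row y 25 xmin/max [-74.9  79.2]
row y 35 xmin/max [-75.4  67.1]
row y 45 xmin/max [-75.3  77.4]
row y 88 xmin/max [-74.9  69.2]
col x -80 ymax 97.2
col x -20 ymax 94.4
col x 0 ymax 94.2
col x 15 ymax 94.3
slot row y60-72 occupied x: [-76, -74, -72, -52, -50, -48, -46, -44, -36, -30, -14, -12, -10, -8, -6, -4, -2, 0, 2, 4, 6, 8, 10, 12, 14, 16, 18, 20, 22, 24, 26, 28, 30, 32, 34, 36, 38, 40, 42, 44, 46, 48, 50]
[-0.22642027  0.08944639  0.41958296]
```

Emit:
play_rows(
  plan=[
    {"xyz": [1.5, 0.4, 0], "twist": 0, "claw": 0.82},
    {"xyz": [2.9, 0.7, 0], "twist": 0, "claw": 0.82},
    {"xyz": [3.4, 0.9, 0], "twist": 0, "claw": 0.82},
    {"xyz": [3.4, 0.9, 0], "twist": 0, "claw": 0.82},
  ],
)

```text
t: 17.85
ee_pos: [539.6, 143.3, 69.5]
tool_rot: [0.616, 0.788, -0.005, -0.008]
wrist_force: [-1.8, -0.6, 0.7]
opening: 0.181
```

Emit:
play_rows(
  plan=[
    {"xyz": [1, 0.25, 0], "twist": 0, "claw": 0.82},
    {"xyz": [1, 0.25, 0], "twist": 0, "claw": 0.82},
  ],
)

```text
t: 18.02
ee_pos: [540.2, 143.5, 69.4]
tool_rot: [0.616, 0.788, -0.006, -0.008]
wrist_force: [-3.1, -1.1, 1.8]
opening: 0.18
```

```bash
python3 plate.py 60 76; python3 -c "
from h import *
print(arm.observe()['wrist_force'])"
```

```text
ee [540.2 143.5  69.4] psi 13.98 ee in seat 2.6 4.5 z [65.5 67.  68.5] tilt fit [-7.20000e-03 -4.00000e-04  6.71025e+01]
row y 25 xmin/max [-74.3  79.1]
row y 35 xmin/max [-78.8  79.2]
row y 45 xmin/max [-76.6  75.7]
row y 88 xmin/max [-71.4  72.8]
col x -80 ymax 96.6
col x -20 ymax 94.4
col x 0 ymax 94.4
col x 15 ymax 94.3
slot row y60-72 occupied x: [-72, -52, -50, -48, -46, -44, -42, -40, -38, -36, -34, -30, -26, -16, -10, -8, -6, -4, -2, 0, 2, 4, 6, 8, 10, 12, 14, 16, 18, 20, 22, 24, 26, 28, 30, 32, 34, 36, 38, 40, 42, 44, 46, 48, 50]
[-4.1868594  -0.91383997  1.83712127]
```

The force is rising to 4 N at x of about +0.4, so the cover is home. Backing off, rising and turning towards knob fl.

Emit:
play_rows(
  plan=[
    {"xyz": [-2, -0.5, 0], "twist": 0, "claw": 0.8},
    {"xyz": [-2, -0.5, 0], "twist": 0, "claw": 0.6},
    {"xyz": [-2, -0.5, 0], "twist": 0, "claw": 0.6},
    {"xyz": [-2, -0.5, 0], "twist": 0, "claw": 0.6},
    {"xyz": [-2, -0.5, 15], "twist": 0, "claw": 0.6},
    {"xyz": [-2, -0.5, 40], "twist": 0, "claw": 0.6},
    {"xyz": [-2, -0.5, 70], "twist": 0, "claw": 0.6},
    {"xyz": [-2, -0.5, 70], "twist": 0, "claw": 0.6},
  ],
)

```text
t: 18.73
ee_pos: [541.5, 143.5, 145.0]
tool_rot: [0.616, 0.788, -0.002, -0.005]
wrist_force: [0.8, -0.2, 1.0]
opening: 0.404
```

Emit:
play_rows(
  plan=[
    {"xyz": [-5, 3, 0], "twist": 1.4, "claw": 0.6},
    {"xyz": [-14, 9, 0], "twist": 2.8, "claw": 0.6},
    {"xyz": [-24, 15, 0], "twist": 4.2, "claw": 0.6},
    {"xyz": [-33, 21, 0], "twist": 5.6, "claw": 0.6},
    {"xyz": [-43, 27, 0], "twist": 7, "claw": 0.6},
    {"xyz": [-52, 34, 0], "twist": 8.4, "claw": 0.6},
    {"xyz": [-62, 40, 0], "twist": 9.8, "claw": 0.6},
    {"xyz": [-69, 46, 0], "twist": 11.2, "claw": 0.6},
  ],
)

```text
t: 19.4
ee_pos: [471.9, 189.8, 144.8]
tool_rot: [0.171, 0.985, -0.004, -0.003]
wrist_force: [0.5, 1.0, 0.1]
opening: 0.396
```

Emit:
play_rows(
  plan=[
    {"xyz": [0, 0, 0], "twist": 1.4, "claw": 0.6},
    {"xyz": [0, 0, 0], "twist": 2.8, "claw": 0.6},
    {"xyz": [0, 0, 0], "twist": 4.2, "claw": 0.6},
    {"xyz": [0, 0, 0], "twist": 5.6, "claw": 0.6},
    {"xyz": [0, 0, 0], "twist": 7, "claw": 0.6},
    {"xyz": [0, 0, 0], "twist": 8.4, "claw": 0.6},
    {"xyz": [0, 0, 0], "twist": 9.8, "claw": 0.6},
    {"xyz": [0, 0, 0], "twist": 10.4, "claw": 0.6},
  ],
)

```text
t: 20.07
ee_pos: [472.0, 189.9, 144.7]
tool_rot: [-0.281, 0.96, -0.005, -0.001]
wrist_force: [-0.2, 0.4, -0.5]
opening: 0.403
```

```bash
python3 plate2.py 58 72 | grep ext; python3 knobs.py;  python3 w.py kfl.png 93 106 25 469 189
```

```text
wrist y ext [-94.   96.5] x ext(y~30) [-84.  -18.5] x ext(y~-40) [-85.    1.7]
top y ext [-99.2  54.4] x ext(y~30) [-84.4 114.7] x ext(y~-40) [-84.1 113.7]
scene y ext [-99.5  95.3] x ext(y~30) [-85.8  84.7] x ext(y~-40) [-83.3  83.4]
t 20.2167 [472.  189.9 144.7] psi 122.23 [-2.776e-01  9.607e-01 -4.800e-03 -8.000e-04] [-0.3  0.4 -0.4]
top fr 40 [499.7  63.5] [27.2  9.1] 20.4 z 100.9
top bl 43 [577.  219.2] [27.8 10.2] 35.2 z 99.6
top br 39 [608.9  90.8] [27.9 10. ] 22.1 z 99.2
scene fl 42 [469.5 189.4] [27.7 12. ] 35.7 z 99.9
scene fr 42 [501.   61.4] [27.1 11.1] 25.3 z 99.8
scene bl 43 [578.5 216.3] [27.7 10.2] 28.5 z 100.0
scene br 45 [609.5  88.1] [27.8  9.7] 20.0 z 99.2
t 20.3167 ee [472.  189.9 144.8] psi 122.23 open 0.39884981557537164
458 rect ((468.9007873535156, 188.55117797851562), (27.52971649169922, 9.980656623840332), 34.99399948120117) med [468.2 188.1  99.7] zhi [ 98.  100.8]
```

View pics/kfl.png

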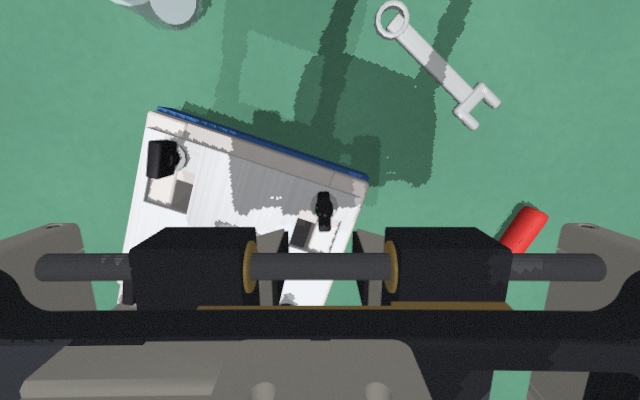

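The wrist view shows knob fl at (323,210), its stud at the slot end with the keyhole clear beside it, and the spanner and driver undisturbed. Descending on fl.

Emit:
play_rows(
  plan=[
    {"xyz": [-3.2, -1.1, 0], "twist": 0.5, "claw": 0.6},
    {"xyz": [-3.2, -1.1, -20], "twist": 0.5, "claw": 0.6},
    {"xyz": [-3.2, -1.1, -45], "twist": 0.5, "claw": 0.6},
    {"xyz": [-3.2, -1.1, -65], "twist": 0.5, "claw": 0.6},
    {"xyz": [-3.2, -1.1, -76], "twist": 0.5, "claw": 0.6},
    {"xyz": [-3.2, -1.1, -76], "twist": 0.5, "claw": 0.8},
    {"xyz": [-3.2, -1.1, -76], "twist": 0.5, "claw": 1},
    {"xyz": [-3.2, -1.1, -76], "twist": 0.5, "claw": 1},
  ],
)

```text
t: 21.03
ee_pos: [469.4, 188.9, 69.6]
tool_rot: [-0.298, 0.954, -0.005, -0.0]
wrist_force: [-0.0, -0.1, 0.8]
opening: 0.228
```

Emit:
play_rows(
  plan=[
    {"xyz": [0, 0, 0], "twist": 0, "claw": 1},
    {"xyz": [0, 0, 0], "twist": 0, "claw": 1},
    {"xyz": [0, 0, 0], "twist": 0, "claw": 1},
  ],
)

```text
t: 21.28
ee_pos: [468.6, 190.3, 70.1]
tool_rot: [-0.298, 0.955, -0.004, -0.0]
wrist_force: [-3.5, 6.9, -2.2]
opening: 0.14
```

Run:
```python
from h import *
from w import psi
o=arm.observe(); print(o["ee_pos"].round(1),psi(o),o["opening"],o["wrist_force"].round(1),o["wrist_torque"].round(2))
im=get_image("wrist"); p,_=cloud(im,None,o); a=np.radians(13.9); ux=np.array([np.cos(a),np.sin(a)]); uy=np.array([-ux[1],ux[0]])
x=(p[:,:2]-[538.8,138.5])@ux; y=(p[:,:2]-[538.8,138.5])@uy
for y0 in (-30,0,30,45):
    m=(p[:,2]>64)&(p[:,2]<72)&(abs(y-y0)<5)
    if m.sum()>10: print(y0,np.percentile(x[m],[1,99]).round(1),np.median(p[m,2]))
```

```text
[468.6 190.3  70.1] 124.68600112771254 0.14016534989382518 [-3.5  6.9 -2.2] [ 1.23  0.61 -0.01]
-30 [-71.9  15.4] 67.23075302133935
0 [-71.5 -38.3] 67.28499060578996
30 [-71.3 -49.4] 67.30622675102283
45 [-71.5 -54.6] 67.24628492011831
```

Emit:
play_rows(
  plan=[
    {"xyz": [-0.4, 0.5, -1], "twist": 0, "claw": 1},
    {"xyz": [-0.6, 0.8, -1.5], "twist": 0, "claw": 1},
    {"xyz": [-0.6, 0.8, -1.5], "twist": 0, "claw": 1},
    {"xyz": [-0.6, 0.8, -1.5], "twist": 0, "claw": 1},
  ],
)

```text
t: 21.67
ee_pos: [468.6, 190.7, 69.7]
tool_rot: [-0.298, 0.955, -0.004, 0.001]
wrist_force: [-1.6, -4.1, 6.1]
opening: 0.139
```

```bash
cat > st.py <<'E'
from h import *
from w import psi
o=arm.observe(); print(round(o["t"],2),o["ee_pos"].round(1),"psi",round(psi(o),1),"open",round(o["opening"],3),"F",o["wrist_force"].round(1),"T",o["wrist_torque"].round(2))
E
python3 st.py
```

```text
21.67 [468.6 190.7  69.7] psi 124.7 open 0.139 F [-1.6 -4.1  6.1] T [-0.59  0.29 -0.04]
```

Emit:
play_rows(
  plan=[
    {"xyz": [0, 0, 0], "twist": 0, "claw": 0.75},
    {"xyz": [0, 0, 2], "twist": 0, "claw": 0.75},
    {"xyz": [0, 0, 5], "twist": 0, "claw": 0.75},
    {"xyz": [0, 0, 5], "twist": 0, "claw": 1},
    {"xyz": [0, 0, 5], "twist": 0, "claw": 1},
    {"xyz": [0, 0, 5], "twist": 0, "claw": 1},
    {"xyz": [0, 0, 5], "twist": 0, "claw": 1},
  ],
)

```text
t: 22.25
ee_pos: [468.8, 190.7, 74.8]
tool_rot: [-0.298, 0.955, -0.004, 0.001]
wrist_force: [0.5, 0.2, 2.5]
opening: 0.103
```

```bash
python3 st.py
```

```text
22.25 [468.8 190.7  74.8] psi 124.7 open 0.103 F [0.5 0.2 2.5] T [0.1  0.05 0.08]
```

Gripped at 0.103, about 9.5 mm. Turning fl clockwise about 26° and following it down.

Emit:
play_rows(
  plan=[
    {"xyz": [0, 0, -0.4], "twist": -0.9, "claw": 1},
    {"xyz": [0, 0, -0.8], "twist": -1.8, "claw": 1},
    {"xyz": [0, 0, -1.2], "twist": -2.7, "claw": 1},
    {"xyz": [0, 0, -1.6], "twist": -3.6, "claw": 1},
    {"xyz": [0, 0, -2], "twist": -4.5, "claw": 1},
    {"xyz": [0, 0, -2.4], "twist": -5.4, "claw": 1},
    {"xyz": [0, 0, -2.4], "twist": -5.4, "claw": 1},
  ],
)

```text
t: 22.83
ee_pos: [468.8, 190.7, 72.4]
tool_rot: [-0.066, 0.998, -0.004, -0.0]
wrist_force: [-0.1, 0.3, 2.2]
opening: 0.105
```

```bash
python3 st.py
```

```text
22.83 [468.8 190.7  72.4] psi 97.5 open 0.105 F [-0.1  0.3  2.2] T [ 0.04  0.05 -0.08]
```

Emit:
play_rows(
  plan=[
    {"xyz": [0, 0, 0], "twist": 0, "claw": 0.6},
    {"xyz": [0, 0, 0], "twist": 0, "claw": 0.6},
    {"xyz": [0, 0, 0], "twist": 0, "claw": 0.6},
    {"xyz": [0, 0, 0], "twist": 0, "claw": 0.6},
    {"xyz": [0, 0, 20], "twist": 0, "claw": 0.6},
    {"xyz": [0, 0, 45], "twist": 0, "claw": 0.6},
    {"xyz": [0, 0, 70], "twist": 0, "claw": 0.6},
    {"xyz": [0, 0, 70], "twist": 0, "claw": 0.6},
  ],
)

```text
t: 23.5
ee_pos: [471.3, 191.4, 146.8]
tool_rot: [-0.066, 0.998, -0.004, 0.004]
wrist_force: [0.4, 0.1, -0.6]
opening: 0.398
```

Emit:
play_rows(
  plan=[
    {"xyz": [15, -11, 0], "twist": 0.5, "claw": 0.6},
    {"xyz": [40, -29, 0], "twist": 1, "claw": 0.6},
    {"xyz": [65, -47, 0], "twist": 1.5, "claw": 0.6},
    {"xyz": [90, -65, 0], "twist": 2, "claw": 0.6},
    {"xyz": [115, -83, 0], "twist": 2.5, "claw": 0.6},
    {"xyz": [132, -97, 0], "twist": 2.9, "claw": 0.6},
    {"xyz": [139, -102, 0], "twist": 2.9, "claw": 0.6},
    {"xyz": [139, -102, 0], "twist": 2.9, "claw": 0.6},
  ],
)

```text
t: 24.17
ee_pos: [611.1, 88.1, 145.8]
tool_rot: [-0.19, 0.982, -0.003, 0.004]
wrist_force: [-0.7, -0.4, -0.3]
opening: 0.399
```

```bash
python3 w.py kbr.png 94 106 22 609 88; python3 knobs.py
```

```text
t 24.1667 ee [611.1  88.1 145.8] psi 111.93 open 0.3988432722946401
448 rect ((609.2574462890625, 87.24922180175781), (27.507240295410156, 9.813782691955566), 19.757566452026367) med [608.5  87.   99.8] zhi [ 97.7 101. ]
t 24.2167 [609.9  89.3 145.9] psi 111.98 [-0.1906  0.9817 -0.0028  0.0033] [-1.2 -1.1  0. ]
scene fr 46 [501.5  61.2] [26.1 10.7] 23.3 z 99.6
scene bl 32 [581.1 218.3] [20.8 10.8] 32.9 z 99.2
```

Emit:
play_rows(
  plan=[
    {"xyz": [-1.2, -0.5, 0], "twist": -0.1, "claw": 0.6},
    {"xyz": [-1.2, -0.5, -20], "twist": -0.1, "claw": 0.6},
    {"xyz": [-1.2, -0.5, -45], "twist": -0.1, "claw": 0.6},
    {"xyz": [-1.2, -0.5, -65], "twist": -0.1, "claw": 0.6},
    {"xyz": [-1.2, -0.5, -71.4], "twist": -0.1, "claw": 0.6},
    {"xyz": [-1.2, -0.5, -71.4], "twist": -0.1, "claw": 0.8},
    {"xyz": [-1.2, -0.5, -71.4], "twist": -0.1, "claw": 0.85},
    {"xyz": [-1.2, -0.5, -71.4], "twist": -0.1, "claw": 1},
  ],
)

```text
t: 24.98
ee_pos: [608.7, 90.2, 76.7]
tool_rot: [-0.187, 0.982, -0.003, 0.005]
wrist_force: [0.4, -0.3, -0.5]
opening: 0.229
```

Emit:
play_rows(
  plan=[
    {"xyz": [0, 0, 0], "twist": 0, "claw": 1},
    {"xyz": [0, 0, 0], "twist": 0, "claw": 1},
    {"xyz": [0, 0, 0], "twist": 0, "claw": 1},
  ],
)

```text
t: 25.23
ee_pos: [609.9, 89.8, 78.3]
tool_rot: [-0.187, 0.982, -0.004, 0.006]
wrist_force: [1.5, -2.8, 5.2]
opening: 0.104
```

```bash
python3 st.py
```

```text
25.23 [609.9  89.8  78.3] psi 111.6 open 0.104 F [ 1.5 -2.8  5.2] T [-0.32 -0.07 -0.09]
```

Emit:
play_rows(
  plan=[
    {"xyz": [0, 0, -0.4], "twist": -0.9, "claw": 1},
    {"xyz": [0, 0, -0.8], "twist": -1.8, "claw": 1},
    {"xyz": [0, 0, -1.2], "twist": -2.7, "claw": 1},
    {"xyz": [0, 0, -1.6], "twist": -3.6, "claw": 1},
    {"xyz": [0, 0, -2], "twist": -4.5, "claw": 1},
    {"xyz": [0, 0, -2.4], "twist": -5.4, "claw": 1},
    {"xyz": [0, 0, -2.4], "twist": -5.4, "claw": 1},
  ],
)

```text
t: 25.82
ee_pos: [610.0, 89.4, 76.1]
tool_rot: [0.049, 0.999, -0.005, 0.005]
wrist_force: [-0.3, -2.4, -0.3]
opening: 0.103
```

```bash
python3 st.py
```

```text
25.82 [610.   89.4  76.1] psi 84.4 open 0.103 F [-0.3 -2.4 -0.3] T [-0.35 -0.04 -0.09]
```

Emit:
play_rows(
  plan=[
    {"xyz": [0, 0, 0], "twist": 0, "claw": 0.6},
    {"xyz": [0, 0, 0], "twist": 0, "claw": 0.6},
    {"xyz": [0, 0, 0], "twist": 0, "claw": 0.6},
    {"xyz": [0, 0, 0], "twist": 0, "claw": 0.6},
    {"xyz": [0, 0, 20], "twist": 0, "claw": 0.6},
    {"xyz": [0, 0, 45], "twist": 0, "claw": 0.6},
    {"xyz": [0, 0, 65], "twist": 0, "claw": 0.6},
    {"xyz": [0, 0, 65], "twist": 0, "claw": 0.6},
  ],
)

```text
t: 26.48
ee_pos: [612.3, 89.7, 145.8]
tool_rot: [0.048, 0.999, -0.005, 0.009]
wrist_force: [0.9, -0.0, -0.1]
opening: 0.4
```

Emit:
play_rows(
  plan=[
    {"xyz": [-20, -5, 0], "twist": 1, "claw": 0.6},
    {"xyz": [-45, -11, 0], "twist": 2, "claw": 0.6},
    {"xyz": [-70, -17, 0], "twist": 3.2, "claw": 0.6},
    {"xyz": [-92, -22, 0], "twist": 4.4, "claw": 0.6},
    {"xyz": [-105, -26, 0], "twist": 5.4, "claw": 0.6},
    {"xyz": [-109, -27, 0], "twist": 5.4, "claw": 0.6},
    {"xyz": [-109, -27, 0], "twist": 5.4, "claw": 0.6},
    {"xyz": [-109, -27, 0], "twist": 5.4, "claw": 0.6},
  ],
)

```text
t: 27.15
ee_pos: [504.2, 62.8, 145.9]
tool_rot: [-0.185, 0.983, -0.003, 0.011]
wrist_force: [0.5, 0.2, 1.0]
opening: 0.398
```

```bash
python3 st.py; python3 w.py kfr.png 94 106 22 500 61
```

```text
27.15 [504.2  62.8 145.9] psi 111.3 open 0.398 F [0.5 0.2 1. ] T [ 0.13 -0.01 -0.03]
t 27.15 ee [504.2  62.8 145.9] psi 111.33 open 0.39780724274329726
456 rect ((500.5074462890625, 60.61515808105469), (27.83421516418457, 9.97277545928955), 19.00735092163086) med [499.6  60.3 100.1] zhi [ 98.1 101.3]
```

Emit:
play_rows(
  plan=[
    {"xyz": [-3.2, -0.5, -20], "twist": -0.4, "claw": 0.75},
    {"xyz": [-3.2, -0.5, -45], "twist": -0.4, "claw": 0.75},
    {"xyz": [-3.2, -0.5, -64], "twist": -0.4, "claw": 0.75},
    {"xyz": [-3.2, -0.5, -71], "twist": -0.4, "claw": 0.75},
    {"xyz": [-3.2, -0.5, -71], "twist": -0.4, "claw": 0.8},
    {"xyz": [-3.2, -0.5, -71], "twist": -0.4, "claw": 1},
    {"xyz": [-3.2, -0.5, -71], "twist": -0.4, "claw": 1},
    {"xyz": [-3.2, -0.5, -71], "twist": -0.4, "claw": 1},
  ],
)

```text
t: 27.87
ee_pos: [502.0, 63.0, 75.7]
tool_rot: [-0.168, 0.986, -0.002, 0.012]
wrist_force: [1.0, 2.8, -2.1]
opening: 0.104
```

Emit:
play_rows(
  plan=[
    {"xyz": [0, 0, 0], "twist": 0, "claw": 1},
    {"xyz": [0, 0, 0], "twist": 0, "claw": 1},
  ],
)

```text
t: 28.03
ee_pos: [502.0, 63.0, 75.9]
tool_rot: [-0.168, 0.986, -0.002, 0.012]
wrist_force: [0.7, 1.7, -5.8]
opening: 0.109
```

```bash
python3 st.py
```

```text
28.03 [502.   63.   75.9] psi 109.4 open 0.109 F [ 0.7  1.7 -5.8] T [ 0.36 -0.06  0.04]
```

Emit:
play_rows(
  plan=[
    {"xyz": [0, 0, -0.4], "twist": -0.9, "claw": 1},
    {"xyz": [0, 0, -0.8], "twist": -1.8, "claw": 1},
    {"xyz": [0, 0, -1.2], "twist": -2.7, "claw": 1},
    {"xyz": [0, 0, -1.6], "twist": -3.6, "claw": 1},
    {"xyz": [0, 0, -2], "twist": -4.5, "claw": 1},
    {"xyz": [0, 0, -2.4], "twist": -5.4, "claw": 1},
    {"xyz": [0, 0, -2.4], "twist": -5.4, "claw": 1},
  ],
)

```text
t: 28.62
ee_pos: [502.0, 62.3, 73.5]
tool_rot: [0.068, 0.998, -0.006, 0.011]
wrist_force: [1.1, -3.0, -5.7]
opening: 0.105
```

Emit:
play_rows(
  plan=[
    {"xyz": [0, 0, 0], "twist": 0, "claw": 0.6},
    {"xyz": [0, 0, 0], "twist": 0, "claw": 0.6},
    {"xyz": [0, 0, 0], "twist": 0, "claw": 0.6},
    {"xyz": [0, 0, 0], "twist": 0, "claw": 0.6},
    {"xyz": [0, 0, 20], "twist": 0, "claw": 0.6},
    {"xyz": [0, 0, 45], "twist": 0, "claw": 0.6},
    {"xyz": [0, 0, 65], "twist": 0, "claw": 0.6},
    {"xyz": [0, 0, 65], "twist": 0, "claw": 0.6},
  ],
)

```text
t: 29.28
ee_pos: [504.5, 62.4, 142.6]
tool_rot: [0.067, 0.998, -0.006, 0.015]
wrist_force: [-0.2, -0.3, 0.0]
opening: 0.401
```

Emit:
play_rows(
  plan=[
    {"xyz": [8, 17, 0], "twist": 1.1, "claw": 0.6},
    {"xyz": [20, 42, 0], "twist": 2.3, "claw": 0.6},
    {"xyz": [33, 70, 0], "twist": 3.5, "claw": 0.6},
    {"xyz": [46, 97, 0], "twist": 4.7, "claw": 0.6},
    {"xyz": [58, 122, 0], "twist": 5.9, "claw": 0.6},
    {"xyz": [68, 143, 0], "twist": 7.1, "claw": 0.6},
    {"xyz": [73, 154, 0], "twist": 8, "claw": 0.6},
    {"xyz": [73, 154, 0], "twist": 8, "claw": 0.6},
  ],
)

```text
t: 29.95
ee_pos: [577.9, 218.7, 141.6]
tool_rot: [-0.281, 0.96, 0.0, 0.016]
wrist_force: [-0.7, -0.6, -0.3]
opening: 0.401
```

Emit:
play_rows(
  plan=[
    {"xyz": [-1, 0, 0], "twist": 0, "claw": 0.6},
  ],
)

```text
t: 30.03
ee_pos: [576.6, 218.7, 140.8]
tool_rot: [-0.28, 0.96, 0.0, 0.015]
wrist_force: [-0.0, -0.1, 0.2]
opening: 0.401
```

```bash
python3 st.py; python3 w.py kbl.png 94 106 22 577 216
```

```text
30.03 [576.6 218.7 140.8] psi 122.5 open 0.401 F [-0.  -0.1  0.2] T [0.02 0.07 0.01]
t 30.0333 ee [576.6 218.7 140.8] psi 122.54 open 0.4007223544340923
463 rect ((577.8145751953125, 215.5073699951172), (27.883544921875, 9.240796089172363), 32.32145690917969) med [576.9 215.  100. ] zhi [ 98.5 101.1]
```

Emit:
play_rows(
  plan=[
    {"xyz": [1.6, -1.2, -20], "twist": 0, "claw": 0.75},
    {"xyz": [1.6, -1.2, -40], "twist": 0, "claw": 0.75},
    {"xyz": [1.6, -1.2, -58], "twist": 0, "claw": 0.75},
    {"xyz": [1.6, -1.2, -66], "twist": 0, "claw": 0.75},
    {"xyz": [1.6, -1.2, -66], "twist": 0, "claw": 0.8},
    {"xyz": [1.6, -1.2, -66], "twist": 0, "claw": 1},
    {"xyz": [1.6, -1.2, -66], "twist": 0, "claw": 1},
    {"xyz": [1.6, -1.2, -66], "twist": 0, "claw": 1},
  ],
)

```text
t: 30.75
ee_pos: [578.0, 217.7, 75.9]
tool_rot: [-0.28, 0.96, 0.0, 0.016]
wrist_force: [-1.2, 0.6, -0.1]
opening: 0.105
```

Emit:
play_rows(
  plan=[
    {"xyz": [0, 0, 0], "twist": 0, "claw": 1},
    {"xyz": [0, 0, 0], "twist": 0, "claw": 1},
  ],
)

```text
t: 30.92
ee_pos: [578.0, 217.7, 76.0]
tool_rot: [-0.28, 0.96, 0.0, 0.016]
wrist_force: [-0.1, 1.1, -3.2]
opening: 0.102
```

```bash
python3 st.py
```

```text
30.92 [578.  217.7  76. ] psi 122.5 open 0.102 F [-0.1  1.1 -3.2] T [0.23 0.17 0.  ]
```

Emit:
play_rows(
  plan=[
    {"xyz": [0, 0, -0.4], "twist": -0.9, "claw": 1},
    {"xyz": [0, 0, -0.8], "twist": -1.8, "claw": 1},
    {"xyz": [0, 0, -1.2], "twist": -2.7, "claw": 1},
    {"xyz": [0, 0, -1.6], "twist": -3.6, "claw": 1},
    {"xyz": [0, 0, -2], "twist": -4.5, "claw": 1},
    {"xyz": [0, 0, -2.4], "twist": -5.4, "claw": 1},
    {"xyz": [0, 0, -2.4], "twist": -5.4, "claw": 1},
  ],
)

```text
t: 31.5
ee_pos: [578.0, 217.5, 73.6]
tool_rot: [-0.047, 0.999, -0.004, 0.015]
wrist_force: [-0.3, -0.9, -3.5]
opening: 0.105
```

Emit:
play_rows(
  plan=[
    {"xyz": [0, 0, 0], "twist": 0, "claw": 0.6},
    {"xyz": [0, 0, 0], "twist": 0, "claw": 0.6},
    {"xyz": [0, 0, 0], "twist": 0, "claw": 0.6},
    {"xyz": [0, 0, 0], "twist": 0, "claw": 0.6},
    {"xyz": [0, 0, 20], "twist": 0, "claw": 0.6},
    {"xyz": [0, 0, 45], "twist": 0, "claw": 0.6},
    {"xyz": [0, 0, 65], "twist": 0, "claw": 0.6},
    {"xyz": [0, 0, 65], "twist": 0, "claw": 0.6},
  ],
)

```text
t: 32.17
ee_pos: [580.5, 218.2, 143.6]
tool_rot: [-0.047, 0.999, -0.003, 0.02]
wrist_force: [-0.1, 0.3, 0.2]
opening: 0.402
```

Emit:
play_rows(
  plan=[
    {"xyz": [-18, -4, 0], "twist": 0.1, "claw": 0.6},
    {"xyz": [-45, -11, 0], "twist": 0.2, "claw": 0.6},
    {"xyz": [-75, -19, 0], "twist": 0.3, "claw": 0.6},
    {"xyz": [-98, -25, 0], "twist": 0.4, "claw": 0.6},
    {"xyz": [-110, -28, 0], "twist": 0.4, "claw": 0.6},
    {"xyz": [-111, -28, 0], "twist": 0.4, "claw": 0.6},
    {"xyz": [-111, -28, 0], "twist": 0.4, "claw": 0.6},
  ],
)

```text
t: 32.75
ee_pos: [469.7, 190.3, 143.9]
tool_rot: [-0.065, 0.998, -0.002, 0.02]
wrist_force: [-0.1, 0.1, -0.1]
opening: 0.401
```

```bash
python3 st.py; python3 w.py kfl2.png 90 106 22 469 189;python3 knobs.py
```

```text
32.75 [469.7 190.3 143.9] psi 97.4 open 0.401 F [-0.1  0.1 -0.1] T [ 0.08  0.01 -0.02]
t 32.75 ee [469.7 190.3 143.9] psi 97.42 open 0.40085370018352157
456 rect ((468.4775390625, 188.8518524169922), (27.569286346435547, 9.464797019958496), 7.364275932312012) med [467.5 188.6  97.3] zhi [95.2 98.4]
t 32.8 [470.4 190.4 143.8] psi 97.41 [-0.0647  0.9977 -0.0023  0.0204] [ 0.3 -0.1 -0.2]
top fr 39 [500.1  63.4] [10.2 25.2] 82.2 z 99.1
top bl 40 [576.8 219. ] [24.9 11.6] 1.6 z 98.0
top br 41 [608.2  90.6] [ 9.5 27.3] 83.1 z 97.9
scene fl 36 [469.9 189.8] [27.3 11.8] 13.3 z 96.9
scene fr 38 [501.2  60.9] [10.6 28.1] 84.6 z 97.5
scene bl 39 [578.5 217.2] [28.7 11.2] 5.8 z 97.5
scene br 43 [609.8  88.4] [10.3 27.9] 87.1 z 97.6
```

Round one worked: all tops are down about 2.4 mm, and the wings read about 7°, -7°, 5° and -6°. Round two starts with fl to its stop.

Emit:
play_rows(
  plan=[
    {"xyz": [-0.4, 0.2, -20], "twist": 0, "claw": 0.75},
    {"xyz": [-0.4, 0.2, -45], "twist": 0, "claw": 0.75},
    {"xyz": [-0.4, 0.2, -63], "twist": 0, "claw": 0.75},
    {"xyz": [-0.4, 0.2, -70.5], "twist": 0, "claw": 0.75},
    {"xyz": [-0.4, 0.2, -70.5], "twist": 0, "claw": 0.8},
    {"xyz": [-0.4, 0.2, -70.5], "twist": 0, "claw": 1},
    {"xyz": [-0.4, 0.2, -70.5], "twist": 0, "claw": 1},
    {"xyz": [-0.4, 0.2, -70.5], "twist": 0, "claw": 1},
  ],
)

```text
t: 33.57
ee_pos: [471.3, 191.0, 74.1]
tool_rot: [-0.065, 0.998, -0.002, 0.021]
wrist_force: [1.4, 1.2, -2.8]
opening: 0.102
```

Emit:
play_rows(
  plan=[
    {"xyz": [0, 0, 0], "twist": 0, "claw": 1},
    {"xyz": [0, 0, 0], "twist": 0, "claw": 1},
  ],
)

```text
t: 33.73
ee_pos: [471.3, 191.0, 74.2]
tool_rot: [-0.065, 0.998, -0.002, 0.021]
wrist_force: [0.4, 0.6, -5.9]
opening: 0.105
```

Emit:
play_rows(
  plan=[
    {"xyz": [0, 0, -0.4], "twist": -0.9, "claw": 1},
    {"xyz": [0, 0, -0.8], "twist": -1.8, "claw": 1},
    {"xyz": [0, 0, -1.2], "twist": -2.7, "claw": 1},
    {"xyz": [0, 0, -1.6], "twist": -3.6, "claw": 1},
    {"xyz": [0, 0, -2], "twist": -4.5, "claw": 1},
    {"xyz": [0, 0, -2.2], "twist": -5.2, "claw": 1},
    {"xyz": [0, 0, -2.4], "twist": -5.8, "claw": 1},
    {"xyz": [0, 0, -2.4], "twist": -5.8, "claw": 1},
  ],
)

```text
t: 34.4
ee_pos: [471.4, 190.0, 72.2]
tool_rot: [0.187, 0.982, -0.008, 0.021]
wrist_force: [-0.0, -5.6, -0.8]
opening: 0.113
```

```bash
python3 st.py
```

```text
34.4 [471.4 190.   72.2] psi 68.4 open 0.113 F [-0.  -5.6 -0.8] T [-0.89  0.13  0.58]
```

fl is at its stop: the torque jumped to 0.58 N m and the jaws spread slightly. Next br.

Emit:
play_rows(
  plan=[
    {"xyz": [0, 0, 0], "twist": 0.3, "claw": 0.6},
    {"xyz": [0, 0, 0], "twist": 0.3, "claw": 0.6},
    {"xyz": [0, 0, 0], "twist": 0.3, "claw": 0.6},
    {"xyz": [0, 0, 0], "twist": 0.3, "claw": 0.6},
    {"xyz": [0, 0, 20], "twist": 0.3, "claw": 0.6},
    {"xyz": [0, 0, 40], "twist": 0.3, "claw": 0.6},
    {"xyz": [0, 0, 56], "twist": 0.3, "claw": 0.6},
    {"xyz": [0, 0, 60], "twist": 0.3, "claw": 0.6},
  ],
)

```text
t: 35.07
ee_pos: [472.8, 190.6, 134.9]
tool_rot: [0.175, 0.984, -0.007, 0.023]
wrist_force: [0.3, 0.8, -0.8]
opening: 0.4
```

Emit:
play_rows(
  plan=[
    {"xyz": [20, -14, 0], "twist": 0.6, "claw": 0.6},
    {"xyz": [50, -36, 0], "twist": 1.2, "claw": 0.6},
    {"xyz": [80, -58, 0], "twist": 1.8, "claw": 0.6},
    {"xyz": [110, -80, 0], "twist": 2.4, "claw": 0.6},
    {"xyz": [130, -95, 0], "twist": 2.9, "claw": 0.6},
    {"xyz": [138, -100, 0], "twist": 2.9, "claw": 0.6},
    {"xyz": [138, -100, 0], "twist": 2.9, "claw": 0.6},
    {"xyz": [138, -100, 0], "twist": 2.9, "claw": 0.6},
  ],
)

```text
t: 35.73
ee_pos: [609.8, 91.0, 133.9]
tool_rot: [0.05, 0.998, -0.004, 0.023]
wrist_force: [0.7, 0.5, -0.9]
opening: 0.404
```

```bash
python3 st.py; python3 w.py kbr2.png 90 106 22 609 88
```

```text
35.73 [609.8  91.  133.9] psi 84.3 open 0.404 F [ 0.7  0.5 -0.9] T [ 0.06  0.05 -0.06]
t 35.7333 ee [609.8  91.  133.9] psi 84.27 open 0.4036915277294797
508 rect ((609.179443359375, 87.22340393066406), (9.82445240020752, 28.144039154052734), 84.40925598144531) med [607.8  87.5  97.4] zhi [95.  98.5]
```

Emit:
play_rows(
  plan=[
    {"xyz": [1.2, -1.6, -18], "twist": 0, "claw": 0.75},
    {"xyz": [1.2, -1.6, -38], "twist": 0, "claw": 0.75},
    {"xyz": [1.2, -1.6, -53], "twist": 0, "claw": 0.75},
    {"xyz": [1.2, -1.6, -59], "twist": 0, "claw": 0.75},
    {"xyz": [1.2, -1.6, -59], "twist": 0, "claw": 0.8},
    {"xyz": [1.2, -1.6, -59], "twist": 0, "claw": 1},
    {"xyz": [1.2, -1.6, -59], "twist": 0, "claw": 1},
    {"xyz": [1.2, -1.6, -59], "twist": 0, "claw": 1},
  ],
)

```text
t: 36.45
ee_pos: [610.7, 89.4, 76.3]
tool_rot: [0.049, 0.999, -0.004, 0.023]
wrist_force: [-1.9, -4.5, 0.2]
opening: 0.107
```

Emit:
play_rows(
  plan=[
    {"xyz": [0, 0, 0], "twist": 0, "claw": 1},
    {"xyz": [0, 0, 0], "twist": 0, "claw": 1},
  ],
)

```text
t: 36.62
ee_pos: [610.7, 89.3, 76.5]
tool_rot: [0.049, 0.999, -0.004, 0.023]
wrist_force: [-1.1, -2.3, -2.3]
opening: 0.109
```

Emit:
play_rows(
  plan=[
    {"xyz": [0, 0, -0.4], "twist": -0.9, "claw": 1},
    {"xyz": [0, 0, -0.8], "twist": -1.8, "claw": 1},
    {"xyz": [0, 0, -1.2], "twist": -2.7, "claw": 1},
    {"xyz": [0, 0, -1.6], "twist": -3.6, "claw": 1},
    {"xyz": [0, 0, -2], "twist": -4.5, "claw": 1},
    {"xyz": [0, 0, -2.2], "twist": -5.2, "claw": 1},
    {"xyz": [0, 0, -2.4], "twist": -5.8, "claw": 1},
    {"xyz": [0, 0, -2.4], "twist": -5.8, "claw": 1},
  ],
)

```text
t: 37.28
ee_pos: [610.5, 88.6, 74.5]
tool_rot: [0.298, 0.954, -0.011, 0.021]
wrist_force: [-1.6, -5.0, 0.6]
opening: 0.107
```

```bash
python3 st.py
```

```text
37.28 [610.5  88.6  74.5] psi 55.3 open 0.107 F [-1.6 -5.   0.6] T [-0.87  0.33  0.62]
```

Emit:
play_rows(
  plan=[
    {"xyz": [0, 0, -0.1], "twist": -0.4, "claw": 1},
    {"xyz": [0, 0, -0.2], "twist": -0.8, "claw": 1},
    {"xyz": [0, 0, -0.2], "twist": -0.8, "claw": 1},
  ],
)

```text
t: 37.53
ee_pos: [610.6, 88.4, 74.5]
tool_rot: [0.331, 0.943, -0.012, 0.021]
wrist_force: [-0.0, -3.9, -1.8]
opening: 0.12
```

```bash
python3 st.py
```

```text
37.53 [610.6  88.4  74.5] psi 51.3 open 0.12 F [-0.  -3.9 -1.8] T [-0.53  0.1   0.66]
```

Emit:
play_rows(
  plan=[
    {"xyz": [0, 0, 0], "twist": 0.8, "claw": 0.6},
    {"xyz": [0, 0, 0], "twist": 0.8, "claw": 0.6},
    {"xyz": [0, 0, 0], "twist": 0.8, "claw": 0.6},
    {"xyz": [0, 0, 0], "twist": 0.8, "claw": 0.6},
    {"xyz": [0, 0, 20], "twist": 0.8, "claw": 0.6},
    {"xyz": [0, 0, 40], "twist": 0.8, "claw": 0.6},
    {"xyz": [0, 0, 54], "twist": 0.8, "claw": 0.6},
    {"xyz": [0, 0, 58], "twist": 0.8, "claw": 0.6},
  ],
)

```text
t: 38.2
ee_pos: [612.2, 88.7, 135.5]
tool_rot: [0.298, 0.954, -0.01, 0.024]
wrist_force: [-0.0, -0.1, 1.0]
opening: 0.397
```

Emit:
play_rows(
  plan=[
    {"xyz": [-20, -5, 0], "twist": 1, "claw": 0.6},
    {"xyz": [-45, -11, 0], "twist": 2.2, "claw": 0.6},
    {"xyz": [-70, -17, 0], "twist": 3.4, "claw": 0.6},
    {"xyz": [-94, -22, 0], "twist": 4.6, "claw": 0.6},
    {"xyz": [-107, -26, 0], "twist": 5.4, "claw": 0.6},
    {"xyz": [-109, -26, 0], "twist": 5.4, "claw": 0.6},
    {"xyz": [-109, -26, 0], "twist": 5.4, "claw": 0.6},
    {"xyz": [-109, -26, 0], "twist": 5.4, "claw": 0.6},
  ],
)

```text
t: 38.87
ee_pos: [504.1, 62.8, 135.6]
tool_rot: [0.068, 0.997, -0.004, 0.026]
wrist_force: [0.4, -0.3, 0.3]
opening: 0.402
```

```bash
python3 st.py; python3 w.py kfr2.png 90 106 22 500 61
```

```text
38.87 [504.1  62.8 135.6] psi 82.2 open 0.402 F [ 0.4 -0.3  0.3] T [ 0.05  0.02 -0.01]
t 38.8667 ee [504.1  62.8 135.6] psi 82.15 open 0.40232608401329634
497 rect ((500.28021240234375, 60.43362045288086), (9.703977584838867, 27.804670333862305), 82.25238037109375) med [498.6  60.8  97.8] zhi [95.3 98.9]
```

Emit:
play_rows(
  plan=[
    {"xyz": [-1.6, -0.4, -18], "twist": 0, "claw": 0.75},
    {"xyz": [-1.6, -0.4, -40], "twist": 0, "claw": 0.75},
    {"xyz": [-1.6, -0.4, -56], "twist": 0, "claw": 0.75},
    {"xyz": [-1.6, -0.4, -62], "twist": 0, "claw": 0.75},
    {"xyz": [-1.6, -0.4, -62], "twist": 0, "claw": 0.8},
    {"xyz": [-1.6, -0.4, -62], "twist": 0, "claw": 1},
    {"xyz": [-1.6, -0.4, -62], "twist": 0, "claw": 1},
    {"xyz": [-1.6, -0.4, -62], "twist": 0, "claw": 1},
  ],
)

```text
t: 39.58
ee_pos: [503.6, 62.2, 74.3]
tool_rot: [0.068, 0.997, -0.004, 0.027]
wrist_force: [0.7, -2.8, -2.3]
opening: 0.104
```

Emit:
play_rows(
  plan=[
    {"xyz": [0, 0, 0], "twist": 0, "claw": 1},
    {"xyz": [0, 0, 0], "twist": 0, "claw": 1},
  ],
)

```text
t: 39.75
ee_pos: [503.6, 62.2, 74.4]
tool_rot: [0.068, 0.997, -0.004, 0.027]
wrist_force: [0.5, -0.9, -5.6]
opening: 0.103
```

Emit:
play_rows(
  plan=[
    {"xyz": [0, 0, -0.4], "twist": -0.9, "claw": 1},
    {"xyz": [0, 0, -0.8], "twist": -1.8, "claw": 1},
    {"xyz": [0, 0, -1.2], "twist": -2.7, "claw": 1},
    {"xyz": [0, 0, -1.6], "twist": -3.6, "claw": 1},
    {"xyz": [0, 0, -2], "twist": -4.5, "claw": 1},
    {"xyz": [0, 0, -2.2], "twist": -5.3, "claw": 1},
    {"xyz": [0, 0, -2.4], "twist": -6.1, "claw": 1},
    {"xyz": [0, 0, -2.4], "twist": -6.1, "claw": 1},
  ],
)

```text
t: 40.42
ee_pos: [503.0, 60.8, 72.1]
tool_rot: [0.329, 0.944, -0.013, 0.025]
wrist_force: [-2.2, -8.3, -3.4]
opening: 0.102
```

```bash
python3 st.py
```

```text
40.42 [503.   60.8  72.1] psi 51.5 open 0.102 F [-2.2 -8.3 -3.4] T [-1.36  0.28  0.52]
```

Emit:
play_rows(
  plan=[
    {"xyz": [0.3, 0.7, -0.1], "twist": -0.4, "claw": 1},
    {"xyz": [0.3, 0.7, -0.2], "twist": -0.8, "claw": 1},
    {"xyz": [0.3, 0.7, -0.2], "twist": -0.8, "claw": 1},
  ],
)

```text
t: 40.67
ee_pos: [503.1, 60.6, 72.0]
tool_rot: [0.362, 0.932, -0.015, 0.025]
wrist_force: [-0.1, -6.0, -2.7]
opening: 0.119
```

```bash
python3 st.py
```

```text
40.67 [503.1  60.6  72. ] psi 47.6 open 0.119 F [-0.1 -6.  -2.7] T [-0.98  0.18  0.61]
```

Emit:
play_rows(
  plan=[
    {"xyz": [0, 0, 0], "twist": 0.8, "claw": 0.6},
    {"xyz": [0, 0, 0], "twist": 0.8, "claw": 0.6},
    {"xyz": [0, 0, 0], "twist": 0.8, "claw": 0.6},
    {"xyz": [0, 0, 0], "twist": 0.8, "claw": 0.6},
    {"xyz": [0, 0, 20], "twist": 0.8, "claw": 0.6},
    {"xyz": [0, 0, 40], "twist": 0.8, "claw": 0.6},
    {"xyz": [0, 0, 56], "twist": 0.8, "claw": 0.6},
    {"xyz": [0, 0, 60], "twist": 0.8, "claw": 0.6},
  ],
)

```text
t: 41.33
ee_pos: [504.6, 60.7, 134.7]
tool_rot: [0.329, 0.944, -0.013, 0.027]
wrist_force: [-0.4, -0.6, -0.1]
opening: 0.398
```

Emit:
play_rows(
  plan=[
    {"xyz": [8, 17, 0], "twist": 1.2, "claw": 0.6},
    {"xyz": [21, 44, 0], "twist": 2.5, "claw": 0.6},
    {"xyz": [35, 73, 0], "twist": 3.8, "claw": 0.6},
    {"xyz": [48, 101, 0], "twist": 5.1, "claw": 0.6},
    {"xyz": [60, 126, 0], "twist": 6.4, "claw": 0.6},
    {"xyz": [69, 146, 0], "twist": 7.7, "claw": 0.6},
    {"xyz": [73, 155, 0], "twist": 8.8, "claw": 0.6},
    {"xyz": [73, 155, 0], "twist": 8.8, "claw": 0.6},
  ],
)

```text
t: 42.0
ee_pos: [577.8, 217.7, 133.6]
tool_rot: [-0.05, 0.998, -0.002, 0.03]
wrist_force: [0.2, -0.8, -0.4]
opening: 0.401
```

Emit:
play_rows(
  plan=[
    {"xyz": [0, 0, 0], "twist": 0, "claw": 0.6},
  ],
)

```text
t: 42.08
ee_pos: [577.4, 217.6, 132.9]
tool_rot: [-0.049, 0.998, -0.002, 0.029]
wrist_force: [-0.0, -0.5, -0.8]
opening: 0.401
```

```bash
python3 st.py; python3 w.py kbl2.png 90 106 22 577 216
```

```text
42.08 [577.4 217.6 132.9] psi 95.6 open 0.401 F [-0.  -0.5 -0.8] T [0.02 0.04 0.  ]
t 42.0833 ee [577.4 217.6 132.9] psi 95.6 open 0.4009538298659443
489 rect ((577.5026245117188, 215.26473999023438), (27.69588851928711, 9.789003372192383), 5.803638458251953) med [576.3 215.5  97.6] zhi [94.6 98.7]
```

Emit:
play_rows(
  plan=[
    {"xyz": [1.2, -0.1, -18], "twist": 0, "claw": 0.75},
    {"xyz": [1.2, -0.1, -38], "twist": 0, "claw": 0.75},
    {"xyz": [1.2, -0.1, -53], "twist": 0, "claw": 0.75},
    {"xyz": [1.2, -0.1, -59], "twist": 0, "claw": 0.75},
    {"xyz": [1.2, -0.1, -59], "twist": 0, "claw": 0.8},
    {"xyz": [1.2, -0.1, -59], "twist": 0, "claw": 1},
    {"xyz": [1.2, -0.1, -59], "twist": 0, "claw": 1},
    {"xyz": [1.2, -0.1, -59], "twist": 0, "claw": 1},
  ],
)

```text
t: 42.8
ee_pos: [579.0, 217.6, 74.9]
tool_rot: [-0.049, 0.998, -0.001, 0.03]
wrist_force: [-0.0, 2.2, -0.5]
opening: 0.104
```

Emit:
play_rows(
  plan=[
    {"xyz": [0, 0, 0], "twist": 0, "claw": 1},
    {"xyz": [0, 0, 0], "twist": 0, "claw": 1},
  ],
)

```text
t: 42.97
ee_pos: [579.0, 217.6, 75.0]
tool_rot: [-0.048, 0.998, -0.001, 0.03]
wrist_force: [0.8, 0.3, -2.4]
opening: 0.104
```

Emit:
play_rows(
  plan=[
    {"xyz": [0, 0, -0.4], "twist": -0.9, "claw": 1},
    {"xyz": [0, 0, -0.8], "twist": -1.8, "claw": 1},
    {"xyz": [0, 0, -1.2], "twist": -2.7, "claw": 1},
    {"xyz": [0, 0, -1.6], "twist": -3.6, "claw": 1},
    {"xyz": [0, 0, -2], "twist": -4.5, "claw": 1},
    {"xyz": [0, 0, -2.2], "twist": -5.3, "claw": 1},
    {"xyz": [0, 0, -2.4], "twist": -6.1, "claw": 1},
    {"xyz": [0, 0, -2.4], "twist": -6.1, "claw": 1},
  ],
)

```text
t: 43.63
ee_pos: [578.8, 216.9, 72.8]
tool_rot: [0.216, 0.976, -0.01, 0.029]
wrist_force: [-1.6, -3.1, -1.1]
opening: 0.11
```

```bash
python3 st.py
```

```text
43.63 [578.8 216.9  72.8] psi 65.0 open 0.11 F [-1.6 -3.1 -1.1] T [-0.58  0.26  0.59]
```

Emit:
play_rows(
  plan=[
    {"xyz": [0, 0, -0.1], "twist": -0.4, "claw": 1},
    {"xyz": [0, 0, -0.2], "twist": -0.7, "claw": 1},
    {"xyz": [0, 0, -0.2], "twist": -0.7, "claw": 1},
  ],
)

```text
t: 43.88
ee_pos: [579.0, 216.8, 72.8]
tool_rot: [0.245, 0.969, -0.011, 0.029]
wrist_force: [-0.0, -2.0, -1.1]
opening: 0.111
```

Emit:
play_rows(
  plan=[
    {"xyz": [0, 0, 0], "twist": 0.7, "claw": 0.6},
    {"xyz": [0, 0, 0], "twist": 0.7, "claw": 0.6},
    {"xyz": [0, 0, 0], "twist": 0.7, "claw": 0.6},
    {"xyz": [0, 0, 0], "twist": 0.7, "claw": 0.6},
    {"xyz": [0, 0, 20], "twist": 0.7, "claw": 0.6},
    {"xyz": [0, 0, 45], "twist": 0.7, "claw": 0.6},
    {"xyz": [0, 0, 75], "twist": 0.7, "claw": 0.6},
    {"xyz": [0, 0, 90], "twist": 0.7, "claw": 0.6},
  ],
)

```text
t: 44.55
ee_pos: [580.3, 217.2, 166.5]
tool_rot: [0.216, 0.976, -0.009, 0.031]
wrist_force: [1.1, -0.3, -0.3]
opening: 0.401
```

Emit:
play_rows(
  plan=[
    {"xyz": [-30, -20, 10], "twist": 0, "claw": 0.6},
    {"xyz": [-60, -40, 20], "twist": 0, "claw": 0.6},
    {"xyz": [-90, -60, 30], "twist": 0, "claw": 0.6},
    {"xyz": [-110, -75, 30], "twist": 0, "claw": 0.6},
    {"xyz": [-120, -80, 30], "twist": 0, "claw": 0.6},
    {"xyz": [-120, -80, 30], "twist": 0, "claw": 0.6},
  ],
)

```text
t: 45.05
ee_pos: [458.5, 136.4, 197.3]
tool_rot: [0.216, 0.976, -0.009, 0.031]
wrist_force: [0.6, 0.0, 0.4]
opening: 0.4
```

```bash
python3 st.py; python3 knobs.py; for k in "469 189" "500 61" "577 216" "609 88"; do python3 w.py fin.png 90 106 22 $k|tail -1; done; python3 plate2.py 62 71|grep ext
```

```text
45.05 [458.5 136.4 197.3] psi 65.0 open 0.4 F [0.6 0.  0.4] T [ 0.02 -0.01  0.04]
t 45.05 [458.5 136.4 197.3] psi 64.99 [ 0.2163  0.9758 -0.0091  0.0313] [0.6 0.  0.4]
top fr 38 [499.6  63.6] [10.  27.2] 55.1 z 96.3
top bl 38 [576.9 219.3] [ 9.6 27.4] 71.1 z 96.2
top br 34 [608.   91.2] [ 9.7 24.7] 65.5 z 95.9
scene fl 30 [469.4 189.5] [10.4 28.4] 80.0 z 95.5
scene fr 30 [502.2  61.3] [ 8.1 26. ] 51.9 z 96.2
scene bl 32 [577.8 216.3] [10.2 28.7] 68.0 z 96.3
scene br 35 [609.9  87.5] [ 9.6 26.7] 57.7 z 96.1
329 rect ((469.15557861328125, 189.26133728027344), (9.876354217529297, 27.66497802734375), 75.34124755859375) med [468.  189.1  95.5] zhi [92.6 96.7]
t 45.2 ee [461.2 137.6 196.8] psi 65.06 open 0.3992183254836252
t 45.25 ee [461.2 137.7 196.6] psi 65.07 open 0.4035019033298203
t 45.3 ee [461.1 137.7 196.4] psi 65.09 open 0.3955078014036406
wrist y ext [-93.5  93.9] x ext(y~30) [-71.8   9.7] x ext(y~-40) [-71.9  64.3]
top y ext [-93.9  90.8] x ext(y~30) [ -0.7 114.1] x ext(y~-40) [-74.5 113.5]
scene y ext [-94.9  95.1] x ext(y~30) [-80.6  83.4] x ext(y~-40) [-70.   83.4]
```

View pics/fin.png

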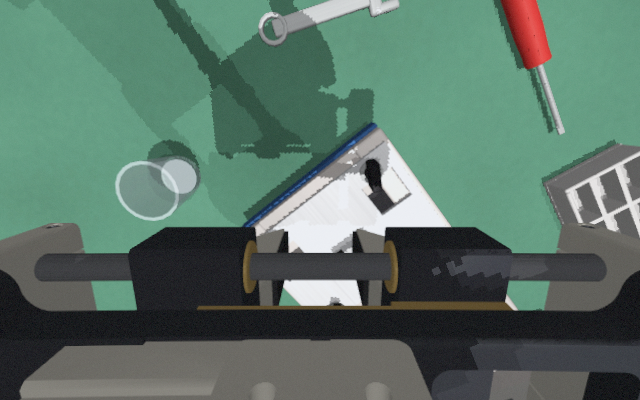

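All tops now read 95.5-96.3, about 4 mm down, and the plate edges are home. Knob fl's angle varies between views, so I'll check it closely with the wrist camera turned over the cover.

Emit:
play_rows(
  plan=[
    {"xyz": [-4, -10, 10], "twist": -1.2, "claw": 0.6},
    {"xyz": [-8, -20, 20], "twist": -2.5, "claw": 0.6},
    {"xyz": [-12, -30, 25], "twist": -3.8, "claw": 0.6},
    {"xyz": [-16, -40, 25], "twist": -5.1, "claw": 0.6},
    {"xyz": [-18, -50, 25], "twist": -6.4, "claw": 0.6},
    {"xyz": [-18, -53, 25], "twist": -7.7, "claw": 0.6},
    {"xyz": [-18, -53, 25], "twist": -9, "claw": 0.6},
    {"xyz": [-18, -53, 25], "twist": -10.3, "claw": 0.6},
  ],
)

```text
t: 46.17
ee_pos: [442.7, 84.4, 221.0]
tool_rot: [0.62, 0.784, -0.022, 0.024]
wrist_force: [1.0, 0.2, 0.4]
opening: 0.4
```

Emit:
play_rows(
  plan=[
    {"xyz": [0, 0, 0], "twist": -1.4, "claw": 0.6},
    {"xyz": [0, 0, 0], "twist": -2.8, "claw": 0.6},
    {"xyz": [0, 0, 0], "twist": -4.2, "claw": 0.6},
    {"xyz": [0, 0, 0], "twist": -5.6, "claw": 0.6},
    {"xyz": [0, 0, 0], "twist": -7, "claw": 0.6},
    {"xyz": [0, 0, 0], "twist": -8.4, "claw": 0.6},
    {"xyz": [0, 0, 0], "twist": -9.8, "claw": 0.6},
    {"xyz": [0, 0, 0], "twist": -11.2, "claw": 0.6},
  ],
)

```text
t: 46.83
ee_pos: [443.0, 84.5, 220.9]
tool_rot: [0.917, 0.398, -0.031, 0.011]
wrist_force: [0.2, -0.5, -0.8]
opening: 0.398
```

Emit:
play_rows(
  plan=[
    {"xyz": [0, 0, 0], "twist": -1.4, "claw": 0.6},
    {"xyz": [0, 0, 0], "twist": -2.8, "claw": 0.6},
    {"xyz": [0, 0, 0], "twist": -3.7, "claw": 0.6},
    {"xyz": [0, 0, 0], "twist": -3.7, "claw": 0.6},
    {"xyz": [0, 0, 0], "twist": -3.7, "claw": 0.6},
  ],
)

```text
t: 47.25
ee_pos: [443.1, 84.5, 220.7]
tool_rot: [0.969, 0.247, -0.032, 0.005]
wrist_force: [-0.7, -0.8, -0.3]
opening: 0.395
```

Run:
```python
from h import *
from w import psi
o=arm.observe(); im=get_image("wrist"); save(im,"last.png"); p,_=cloud(im,None,o); print(o["ee_pos"],psi(o))
a=np.radians(13.9); ux=np.array([np.cos(a),np.sin(a)]); uy=np.array([-ux[1],ux[0]])
for n,e in dict(fl=(469,189),fr=(500.5,61),bl=(577,216),br=(609,88)).items():
    d=np.hypot(*(p[:,:2]-e).T); q=p[(d<20)&(p[:,2]>88)&(p[:,2]<104)]
    if len(q)<20: print(n,len(q)); continue
    zt=np.percentile(q[:,2],90); q=q[q[:,2]>zt-3.5]; r=cv2.minAreaRect(q[:,:2].astype(np.float32)); print(n,len(q),np.array(r[0]).round(1),np.array(r[1]).round(1),round(r[2],1),"z",np.median(q[:,2]).round(2))
x=(p[:,:2]-[538.8,138.5])@ux; y=(p[:,:2]-[538.8,138.5])@uy
m=(p[:,2]>62)&(p[:,2]<71)&(x>-70)&(x<63)&(abs(y)<92)&~((abs(abs(y)-66)<22)); 
print("plate fit",np.linalg.lstsq(np.c_[x[m],y[m],np.ones(m.sum())],p[m,2],rcond=None)[0].round(4),m.sum())
m=(p[:,2]>55)&(p[:,2]<64)&(x<-74)&(x>-83)&(abs(y)<95); print("rim z",np.median(p[m,2]),m.sum())
```

```text
[443.07436839  84.51383175 220.68725367] -61.44240158200643
fl 318 [469.2 189.2] [ 9.9 27.6] 75.2 z 95.48
fr 287 [500.6  60.6] [10.  27.4] 56.2 z 95.68
bl 0
br 421 [608.9  87.9] [ 9.9 27.9] 60.5 z 95.43
plate fit [-8.00000e-04 -2.00000e-04  6.57479e+01] 12674
rim z 59.19470983727791 1399
```

View pics/last.png

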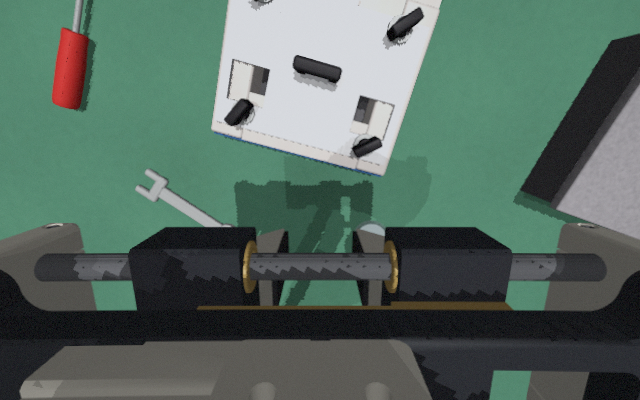

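```bash
python3 -c "
from h import *
print(arm.sign_off())"
```

```text
the job is handed in; nothing more can be done
None
```

I handed the job in after about 47 s of the 72 s allowed, and the sign-off gave no verdict. The cover is on the chamber, lip towards the gauge, and all four knobs are tightened. I drew it out by the lip, turned it about 187° and lowered it over the knobs. I then slid it home until the push force rose to about 4 N. Both rounds went fl, br, fr, bl: first about 27° each, then each to its stop, where the torque reached about 0.6 N m.

**Last checks**
- **Cover:** it sits about 0.4 mm from the seat's centre in x and close to 0 in y. It is about 0.6 mm above the rim and level to about 0.001 rad.
- **Knobs:** fl, fr and br read within 0.3 mm of each other in height with the wrist camera. bl was out of that view; the fixed cameras put it level with the others.
- **Surroundings:** the gripper was open and clear of everything. I did not measure the bystanders again at the end; those visible in the last pictures looked undisturbed.

**What disagreed**
- **Fingertips:** the real tips are well short of where the stated tool frame puts them; the depth image suggested about 27 mm. The first grasp closed above the lip without touching it, and I corrected the heights after that.
- **First cover position:** in the gripper the cover was 5 mm off sideways. The cameras showed it before lowering, and I corrected it.
- **First knob grip:** the first closing on fl caught the collar, so I re-gripped it higher.
- **Tool tilt:** it drifted to about 0.06 rad over the run.
- **Knob angles:** at the stops the jaws slipped about 7–9° past the wings.

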